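# Put the camera battery on charge

### The job

Plug the orange battery pack into the socket of the sloping charger until its black flange sits flush on the face, then swing the steel latch over the flange by its red knob until it rests against the yellow catch. Leave the blue spare pack, the green jar, the white bottle and the tin where they stand.

Things in the scene. Friction and masses are not known exactly. Their poses are not given: they have to be found in the camera images.
- pack: Orange battery pack standing on its plug, 0.16 kg, 77 mm tall. Origin: centre of the plug's underside; z up. From below: black plug 22 (x) by 34 (y) mm, 22 mm high; black flange 48 (x) by 52 (y) mm, z 22 to 28 mm; orange grip block 28 (x) by 40 (y) mm, z 28 to 77 mm. The same turned half round: it fits the socket either way.
- pack_seat (a point): Centre of the underside of the orange pack's flange (22 mm up from the pack's origin); it meets the socket mouth when fully home.
- bay: Fixed grey face of the charger, sloping 25 degrees, 136 mm up the slope by 150 mm across, facing roughly to the robot's left. Origin: centre of the socket mouth; z out of the face, x up the slope, y across it (away from the robot). Face: x -60 to 76, y -75 to 75 mm. Socket hole 24 (x) by 36 (y) mm, 24 mm deep, square to the face. Yellow catch at x 10 to 34, y 53 to 65, 15 mm high.
- bay_mouth (a point): Centre of the socket's mouth, on the sloping face (the same point as the bay's origin), 66 mm above the table.
- latch (a joint): Latch angle (rad): 0 closed, with the arm across the slope resting against the yellow catch; grows to 1.4 as the arm swings up the slope. It turns about the bay's z axis and stays where it is left (about 0.6 N at the knob moves it).
- latch_hinge (a point): Pivot of the latch, at x 23, y -55, z 9 mm in the bay's frame. The arm is a steel bar 12 mm wide, 116 mm long from the pivot, its underside 9 mm and its top 15 mm above the face, so it passes over the 6 mm flange of a fully seated pack only.
- latch_knob (a point): Middle of the latch's red knob, 99 mm from the pivot along the arm: a cylinder 14 mm across, square to the face, from 15 to 39 mm above the face (this point is 27 mm above the face). Closed, it stands at x 23, y 44 mm in the bay's frame.
- spare: Blue spare pack, same shape as the orange one; origin under its centre. Leave alone.
- jar: Jar of green reagent with black lid, 44 mm across, 70 mm tall; origin under its centre. Leave alone.
- dropper: White plastic bottle, 44 mm across, 110 mm tall; origin under its centre. Leave alone.
- tin: Metal tin, 64 mm across, 45 mm tall; origin under its centre. Leave alone.
Not all that is in view belongs to the job. Leave any brown or turquoise look-alike of the part that bears bay alone.

How it is judged:
By the outcome, as a careful person would: the job done as asked, in the order asked, and still so for the second after the job is handed in, with the robot touching nothing.
It also fails if it takes over 53 s, if anything falls off the work surface, if the arm or the gripper's body presses on something with over 40 N, if the wrist force passes 120 N, or if a joint passes its speed limit or range.

### The arm

A 6-joint arm with a two-finger parallel gripper is mounted at the origin on the work surface. World frame = base frame: x ahead of the robot, y to its left, z up, the work surface at z = 0. Lengths are in m, angles in rad, forces in N, time in s.
With the tool pointing down it reaches from about 0.35 to 0.85 m from the base axis. Payload 8.1 kg.
Tool frame: the origin (TCP) lies at the centre of the arm's flange, where the gripper is bolted on; the fingertips stand 186 mm ahead of it and the grasp point (between the pads) lies 167 mm ahead of it; z points along the fingers, y is the direction in which the jaws open and shut (so a half turn about z gives the same grasp; the last joint's range is limited). The gripper opens to 93 mm and grips with 3 to 60 N. Pads are 15 mm wide; open, the fingers measure 128 mm over their backs; the gripper's body (75 mm by 188 mm) begins 65 mm behind the grasp point.
Start: joints at [1.16, 0.13, 1.488, -0, 1.523, -0.085], TCP at [0.192, 0.568, 0.405] pointing down, gripper open.
Joint ranges: [-2.96, 2.96], [-0.89, 2.26], [0.02, 2.5], [-1.34, 4.48], [0, 2.73], [-2.66, 2.66]. Speed limits (rad/s): [2.39, 2.39, 2.79, 3.14, 3.14, 3.14].

### API

Orientations are given as a rotation vector (axis times angle).
In Python, from plant import robot, viewer, order gives the robot as it stands.
- The arm moves only by the tool apply_moves, never from a script. Its argument "deltas" is a list of rows, each a list of 3 entries, a list of its own where there are three numbers: the finger opening in mm, from 0 to 93, then the shift along the tool's x, y, z in mm, then the turn about the tool's z in rad. In form: [[grip, [dx, dy, dz], yaw], ...]. A call has 1 to 5 rows; each row shifts and turns the commanded pose from where the row before left it, along the tool's axes as they then stand; what a row does not reach is not made up. A row lasts 1/8 s, in which the tool goes at most 62.5 mm and 10.7 degrees, less where a joint would pass 70% of its speed; a pose out of reach is approached as far as the arm can. A call is refused whole if a number of a shift passes 62.5 or a number of a turn 0.188, either way. A call with a gripper value outside its range is refused whole. The fingers move at their own pace and stop on an object; "grip_force" is the grip in N (left out, the last holds). Time passes only in rows, so rows that do not move let the fingers close. It gives the time, the measured TCP pose, the force and the opening at its end, in the units of the state.
- robot.read_state(): the state, without advancing time (a new reading comes with each control period).
- viewer.read_camera(name): name is "scene" or "side" or "wrist"; returns the picture (384x512x3 uint8, blue, green, red); there is no depth.
- viewer.get_calibration(name): a dict with "fx", "fy", "cx", "cy" (pixels), "R" (3x3) and "t" (3): a world point X has camera coordinates R X + t. Camera axes: x right, y down, z forward; pixel columns grow to the right and rows downward; lengths in m; the calibration is good to about 2 mm. A picture is of the moment at which its call begins: read the wrist's pose just before it. get_calibration takes no time and is no camera call; for the wrist camera it gives the pose at the moment of the call.
- order.close_job(): hands the job in, once; it reports no verdict.
The state is a dict: "t": time; "q": joint angles; "dq": joint speeds; "joint_torque": joint torques, N m; "tool_pos": TCP position; "orientation": TCP orientation; "force": force on the tool from outside, world axes, zero at the start; "wrist_torque": the same for the moment, N m; "opening": finger opening in m.
Only numpy, scipy, OpenCV 4.12 (cv2) and the standard library are available. Lean on these libraries where they do the work, as an engineer would, in place of code of your own. Each camera call takes 0.05 s, during which the arm holds its last target. There are 200 camera calls.

## Working session

There is one attempt and no reset: what is moved stays moved. The work goes in short steps, Python scripts to look and compute and a tool call to move; the robot and the scene stay as the last step left them, time stands still between calls to the robot, and variables do not carry over. Pictures are saved under pics/ and viewed, about 8 in all and at most 12, crops included, and the job is handed in when it is done.

Besides the shell and the picture viewer there is one more tool, called after ">>>" by a JSON object that holds its "op" and its "data". apply_moves: Moves the arm, as the interface text tells. Its arguments: {"type":"object","properties":{"deltas":{"type":"array"},"grip_force":{"type":"number"}},"required":["deltas"]}

```bash
ls; mkdir -p pics; cat > h.py <<'E'
import numpy as np, cv2
from scipy.spatial.transform import Rotation as Ro
from plant import robot, viewer, order
def ray(c,u,v):
    R=np.array(c["R"]);t=np.array(c["t"]).ravel()
    d=R.T@np.array([(u-c["cx"])/c["fx"],(v-c["cy"])/c["fy"],1]);return -R.T@t,d/np.linalg.norm(d)
def plane(c,u,v,p0,n=(0,0,1)):
    o,d=ray(c,u,v);n=np.array(n);return o+d*(n@(np.array(p0)-o))/(n@d)
def tri(obs):
    A=np.zeros((3,3));b=np.zeros(3);L=[]
    for c,u,v in obs:
        o,d=ray(c,u,v);P=np.eye(3)-np.outer(d,d);A+=P;b+=P@o;L.append((o,P))
    x=np.linalg.solve(A,b);return x,[np.linalg.norm(P@(x-o))*1e3 for o,P in L]
def proj(c,X):
    p=np.array(c["R"])@np.array(X)+np.array(c["t"]).ravel();return np.array([c["fx"]*p[0]/p[2]+c["cx"],c["fy"]*p[1]/p[2]+c["cy"]])
E
python3 - <<'E'
from h import *
for n in("scene","side"):
    im=viewer.read_camera(n);cv2.imwrite(f"pics/{n}0.png",im)
    c=viewer.get_calibration(n);print(n,c["fx"],np.round(-np.array(c["R"]).T@np.array(c["t"]).ravel(),3))
print(robot.read_state())
a=cv2.imread("pics/scene0.png");b=cv2.imread("pics/side0.png")
cv2.imwrite("pics/both0.png",cv2.resize(np.vstack([a,b]),None,fx=.78,fy=.78))
E
```

```text
pics
scene 442.83907459986574 [1.174 0.253 1.144]
side 481.50060638333173 [ 0.236 -0.723  0.852]
{'t': 0.1, 'q': array([ 1.15959148e+00,  1.31085234e-01,  1.48921396e+00,  3.64439961e-05,
        1.52300281e+00, -8.53934566e-02]), 'dq': array([-0.00105659, -0.00223524, -0.00234531, -0.00085587,  0.00230877,
        0.00051519]), 'joint_torque': array([ 1.80401224e-03, -5.61340570e+01, -4.93096519e+01,  7.71089201e-02,
        2.91980035e-02, -6.60604746e-05]), 'tool_pos': array([0.19192754, 0.56824477, 0.40376839]), 'orientation': array([-5.09451415e-01, -3.09954771e+00,  2.58827672e-03]), 'force': array([-0.29873347,  0.09723959, -0.11923866]), 'wrist_torque': array([0.00438791, 0.03602934, 0.00150008]), 'opening': 0.09305169134333109}
```

View pics/scene0.png

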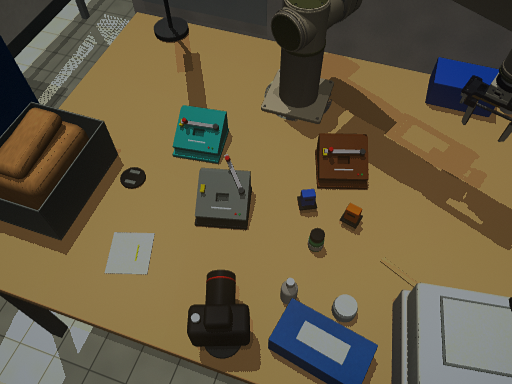

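View pics/side0.png

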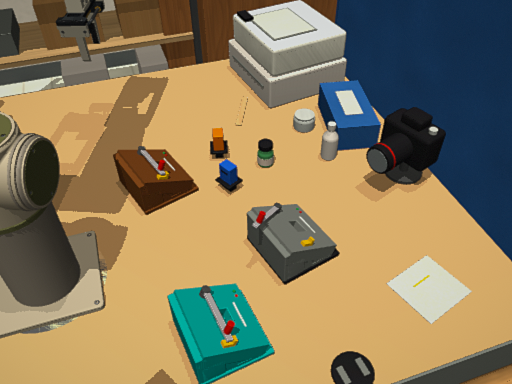

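The scene view has three chargers: brown (343,160), turquoise (200,133) and grey (223,198). Grey is the one described. There are two small packs: orange (351,214) and blue (308,199). I'll enlarge the grey charger and the orange pack in both views to confirm.

```bash
python3 - <<'E'
import cv2,numpy as np
a=cv2.imread("pics/scene0.png");b=cv2.imread("pics/side0.png")
r=lambda i,x,y,w,h:cv2.resize(i[y:y+h,x:x+w],(400,300),interpolation=cv2.INTER_CUBIC)
cv2.imwrite("pics/c1.png",np.vstack([np.hstack([r(a,175,150,100,75),r(b,235,195,108,81)]),np.hstack([r(a,290,180,80,60),r(b,190,120,80,60)])]))
E
```

```text
(no output)
```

View pics/c1.png

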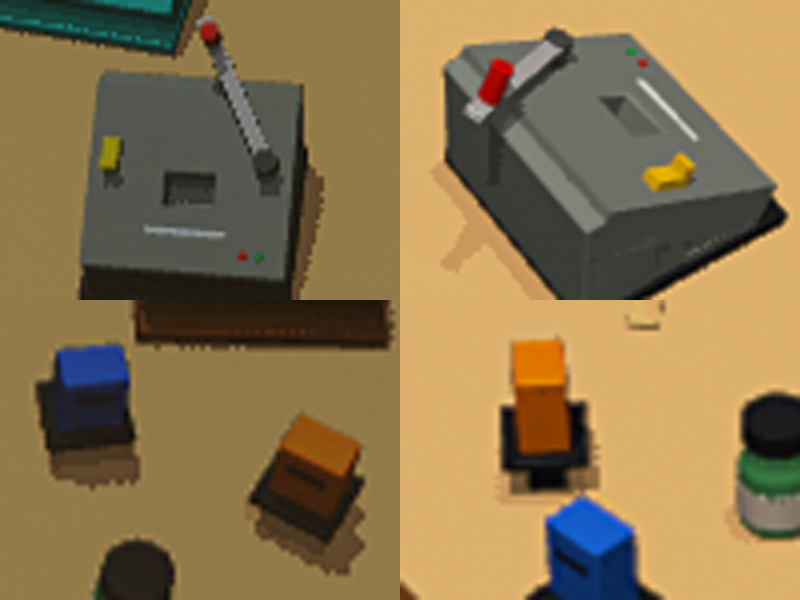

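The crops confirm it. The grey charger has its socket near scene (222,197), hinge (241,190), knob (227,158) and yellow catch (203,188). The orange pack stands upright, with its top near scene (354,209).

```bash
python3 - <<'E'
from h import *
C={n:viewer.get_calibration(n) for n in("scene","side")}
def s1(x,y): return ((x+.5)/4-.5+175,(y+.5)/4-.5+150)
def s2(x,y): return ((x-400+.5)/3.704-.5+235,(y+.5)/3.704-.5+195)
pts={"sock":((190,188),(632,115)),"catch":((113,140),(672,170)),"hingetop":((266,160),(558,38)),"knobtop":((209,30),(500,65)),"LED red":((242,257),(643,63)),"c_upL":((105,73),(605,225)),"c_dnL":((82,263),(775,187)),"c_dnR":((297,268),(630,35)),"wl":((145,231),(695,137)),"wr":((223,235),(640,82))}
for k,(p,q) in pts.items():
    x,e=tri([(C["scene"],*s1(*p)),(C["side"],*s2(*q))]);print(k,np.round(x*1e3),np.round(e,1))
for n in C:
    im=cv2.imread(f"pics/{n}0.png");h=cv2.cvtColor(im,cv2.COLOR_BGR2HSV)
    m=cv2.inRange(h,(5,200,150),(18,255,255))
    x0,y0,x1,y1=(335,195,370,225) if n=="scene" else (200,120,240,165)
    M=np.zeros_like(m);M[y0:y1,x0:x1]=m[y0:y1,x0:x1]
    c=max(cv2.findContours(M,0,1)[0],key=cv2.contourArea)
    mo=cv2.moments(c);u,v=mo["m10"]/mo["m00"],mo["m01"]/mo["m00"]
    print(n,u,v,cv2.contourArea(c),np.round(plane(C[n],u,v,(0,0,.077))*1e3))
    w=[plane(C[n],*p[0],(0,0,.077)) for p in c]
    r=cv2.minAreaRect((np.array(w)[:,:2]*1e3).astype(np.float32));print(r)
E
```

```text
sock [538. -80.  65.] [0.3 0.3]
catch [ 533. -143.   88.] [2.7 2.7]
hingetop [510. -29.  89.] [1. 1.]
knobtop [453. -91. 146.] [1.5 1.5]
LED red [569. -28.  46.] [1.2 1.2]
c_upL [ 481. -170.   93.] [2.8 2.8]
c_dnL [ 607. -139.   38.] [0.6 0.6]
c_dnR [568.   8.  41.] [5.7 5.7]
wl [ 573. -100.   52.] [2.3 2.3]
wr [559. -46.  51.] [1. 1.]
scene 357.66666666666663 213.66666666666666 0.5 [476. 305.  77.]
((471.4063720703125, 307.498779296875), (2.0018811225891113, 13.78577995300293), 64.41703796386719)
side 217.37136465324383 132.25950782997762 74.5 [458. 288.  77.]
((457.7286682128906, 287.2169189453125), (39.776580810546875, 24.036396026611328), 74.39598083496094)
```

>>> {"op": "apply_moves", "data": {"deltas": [[93, [-50, -28, 0], 0], [93, [-50, -28, 0], 0], [93, [-50, -28, 0], 0], [93, [-50, -28, 0], 0], [93, [-40, -20, 0], 0]]}}

```text
t: 0.72
tool_pos: [0.3782, 0.3647, 0.4044]
orientation: [-0.511, -3.1, 0.001]
force: [0.5, 0.3, 0.9]
opening: 0.0929
```

```bash
python3 - <<'E'
from h import *
s=robot.read_state();c=viewer.get_calibration("wrist");im=viewer.read_camera("wrist");cv2.imwrite("pics/w1.png",im)
R=Ro.from_rotvec(s["orientation"]).as_matrix();print(s["t"],s["tool_pos"],R.round(3).tolist())
p=-np.array(c["R"]).T@np.array(c["t"]).ravel();print("cam in tool",R.T@(p-s["tool_pos"]),(np.array(c["R"])@R).round(3).tolist(),c["fx"])
print("pack top proj",proj(c,(.458,.287,.077)))
E
```

```text
0.725 [0.37820358 0.36470537 0.40437995] [[-0.947, 0.321, -0.0], [0.321, 0.947, -0.001], [0.0, -0.001, -1.0]]
cam in tool [ 0.0844901  -0.00052035  0.02128562] [[0.0, 1.0, 0.0], [-0.954, 0.001, -0.299], [-0.299, -0.0, 0.954]] 298.5477655932304
pack top proj [219.57865124 269.1385032 ]
```

View pics/w1.png

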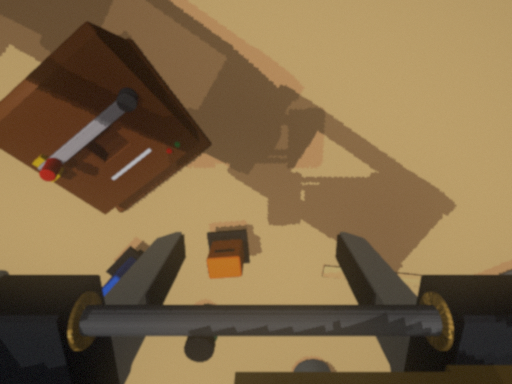

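The wrist view shows the orange top at about (225,265), with its long side nearly along tool y.

```bash
cat >> h.py <<'E'
def packtop(im,c,z=.077,lo=(5,180,150)):
    h=cv2.cvtColor(im,cv2.COLOR_BGR2HSV);m=cv2.inRange(h,lo,(18,255,255))
    k=max(cv2.findContours(m,0,1)[0],key=cv2.contourArea)
    w=np.array([plane(c,*p[0],(0,0,z))[:2]*1e3 for p in k],np.float32)
    r=cv2.minAreaRect(w);b=cv2.boxPoints(r);e=[b[1]-b[0],b[2]-b[1]];l=max(e,key=np.linalg.norm)
    return r[0],r[1],np.degrees(np.arctan2(l[1],l[0]))%180,cv2.boundingRect(k)
E
python3 - <<'E'
from h import *
im=cv2.imread("pics/w1.png");c=viewer.get_calibration("wrist")
print(im[265,225],im[246,228],cv2.cvtColor(im,cv2.COLOR_BGR2HSV)[[265,246],[225,228]])
for lo in((5,180,120),(5,180,150),(5,180,190)):print(packtop(im,c,lo=lo))
print("tool y deg",np.degrees(np.arctan2(.947,.321)))
E
```

```text
[ 37 113 186] [30 58 99] [[ 15 204 186]
 [ 12 178  99]]
((459.7385559082031, 289.73150634765625), (38.589805603027344, 27.311185836791992), np.float32(76.17416), (207, 255, 35, 23))
((460.2203063964844, 289.27081298828125), (37.91473388671875, 26.084470748901367), np.float32(75.94855), (207, 256, 35, 22))Traceback (most recent call last):
  File "<stdin>", line 4, in <module>
  File "h.py", line 18, in packtop
    k=max(cv2.findContours(m,0,1)[0],key=cv2.contourArea)
ValueError: max() iterable argument is empty
```

>>> {"op": "apply_moves", "data": {"deltas": [[70, [-30, -15, 0], -0.08], [70, [-45, -25, -15], 0], [70, [-22.5, -13, 45], 0], [70, [0, 0, 45], 0], [70, [0, 0, 0], 0]]}}

```text
t: 1.4
tool_pos: [0.4554, 0.2885, 0.3253]
orientation: [-0.385, -3.11, 0.008]
force: [0.1, 0.2, 0.5]
opening: 0.0701
```

```bash
python3 - <<'E'
from h import *
s=robot.read_state();c=viewer.get_calibration("wrist");im=viewer.read_camera("wrist");cv2.imwrite("pics/w2.png",im)
print(s["t"],s["tool_pos"],s["orientation"],packtop(im,c,lo=(5,180,140)))
R=Ro.from_rotvec(s["orientation"]).as_matrix();print(np.degrees(np.arctan2(R[1,1],R[0,1])))
E
```

```text
1.4 [0.4554358  0.28848237 0.32525359] [-0.38528074 -3.1103104   0.00781006] ((466.6438903808594, 289.4322509765625), (36.2055778503418, 5.323573589324951), np.float32(76.05933), (245, 223, 45, 7))
75.87839069922475
```

View pics/w2.png

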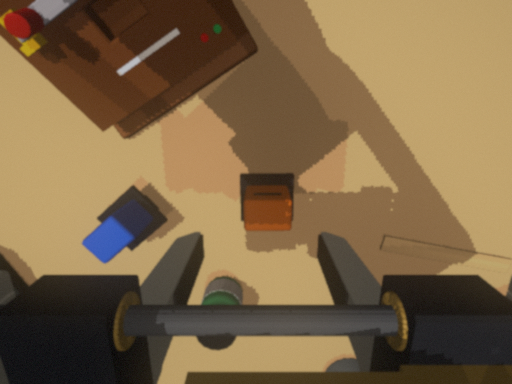

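>>> {"op": "apply_moves", "data": {"deltas": [[70, [-4, 2, 35], 0], [70, [0, 0, 40], 0], [70, [0, 0, 29], 0], [70, [0, 0, 0], 0], [36, [0, 0, 0], 0]], "grip_force": 6}}

```text
t: 2.08
tool_pos: [0.4624, 0.2914, 0.2286]
orientation: [0.384, 3.115, 0.003]
force: [0.0, -0.0, 0.8]
opening: 0.064
```

>>> {"op": "apply_moves", "data": {"deltas": [[36, [0, 0, 0], 0], [36, [0, 0, 0], 0]]}}

```text
t: 2.33
tool_pos: [0.4619, 0.2908, 0.2273]
orientation: [0.385, 3.116, 0.002]
force: [-0.1, 0.5, -0.0]
opening: 0.0446
```

>>> {"op": "apply_moves", "data": {"deltas": [[45, [2, -1, 5], 0], [45, [0, 0, 0], 0], [36, [0, 0, 0], 0], [36, [0, 0, 0], 0]]}}

```text
t: 2.82
tool_pos: [0.4592, 0.29, 0.2207]
orientation: [-0.385, -3.118, 0.0]
force: [-0.2, 0.5, -0.1]
opening: 0.04
```

>>> {"op": "apply_moves", "data": {"deltas": [[36, [0, 0, 2], 0], [36, [-3, 0, 0], 0], [36, [-3, 0, 0], 0]], "grip_force": 5}}

```text
t: 3.2
tool_pos: [0.4651, 0.2885, 0.2189]
orientation: [-0.385, -3.118, -0.0]
force: [-1.7, 0.4, 2.8]
opening: 0.0403
```

>>> {"op": "apply_moves", "data": {"deltas": [[36, [-4, 0, -0.5], 0], [36, [-4, 0, -0.3], 0], [36, [-4, 0, 0], 0], [36, [-4, 0, 0.5], 0], [36, [-2, 0, 0.7], 0]]}}

```text
t: 3.82
tool_pos: [0.4828, 0.284, 0.2186]
orientation: [0.385, 3.118, -0.0]
force: [-1.3, -1.4, 4.7]
opening: 0.0402
```

```bash
python3 - <<'E'
from h import *
s=robot.read_state();print(s["t"],s["tool_pos"],s["force"])
a=viewer.read_camera("side");b=viewer.read_camera("wrist")
cv2.imwrite("pics/t1.png",np.hstack([cv2.resize(a[105:180,170:270],(400,300),interpolation=cv2.INTER_CUBIC),cv2.resize(b[150:300,160:360],(400,300))]))
E
```

```text
3.825 [0.48278986 0.28401458 0.21860409] [-1.33939857 -1.35179517  4.71816838]
```

View pics/t1.png

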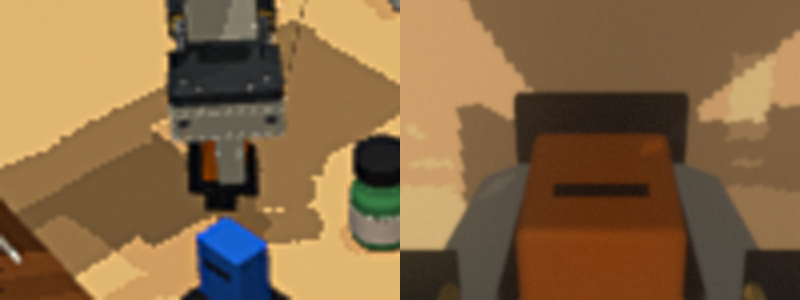

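```bash
cat >> h.py <<'E'
def pred(c,s,th,pts,piv=53.7,x0=0):
    R=Ro.from_rotvec(s["orientation"]).as_matrix();o=[]
    for px,pz in pts:
        t=np.radians(th);h=pz-piv
        p=np.array([px*np.cos(t)-h*np.sin(t)+x0,0,167-(h*np.cos(t)+px*np.sin(t))])/1e3
        o.append(round(proj(c,R@p+s["tool_pos"])[1],1))
    return o
E
python3 - <<'E'
from h import *
s=robot.read_state();c=viewer.get_calibration("wrist")
for th in(0,5,10,15,20,25):print(th,pred(c,s,th,[(14,77),(14,28),(24,28),(24,22)]))
E
```

```text
0 [np.float64(262.6), np.float64(222.1), np.float64(206.8), np.float64(203.6)]
5 [np.float64(267.8), np.float64(219.6), np.float64(204.6), np.float64(200.7)]
10 [np.float64(273.1), np.float64(217.3), np.float64(202.8), np.float64(198.1)]
15 [np.float64(278.3), np.float64(215.3), np.float64(201.4), np.float64(195.8)]
20 [np.float64(283.3), np.float64(213.7), np.float64(200.3), np.float64(194.0)]
25 [np.float64(288.2), np.float64(212.3), np.float64(199.7), np.float64(192.6)]
```

The table tip only gave about 5°, because the plug slid. I can only yaw the tool, so the pack has to pivot in the jaws. I'll do that by dragging its flange down the side strip of the sloping face. First I'll lift it, yaw to match the bay and measure the bay from above.

>>> {"op": "apply_moves", "data": {"deltas": [[36, [0, 0, -40], 0], [36, [0, 0, -55], 0], [36, [0, 0, -55], -0.15], [36, [0, 0, -50], -0.16], [36, [0, 0, 0], -0.16]], "grip_force": 10}}

```text
t: 4.55
tool_pos: [0.4834, 0.2847, 0.4243]
orientation: [-0.359, 3.112, 0.005]
force: [0.7, 0.1, -2.7]
opening: 0.0398
```

>>> {"op": "apply_moves", "data": {"deltas": [[36, [-1, -60, 0], 0], [36, [-1, -60, 0], 0], [36, [-1, -60, 0], 0], [36, [-1, -60, 0], 0], [36, [-1, -60, 0], 0]]}}

```text
t: 5.18
tool_pos: [0.5541, -0.0091, 0.4182]
orientation: [-0.352, 3.121, 0.0]
force: [0.7, 0.2, -1.8]
opening: 0.0398
```

>>> {"op": "apply_moves", "data": {"deltas": [[36, [-1, -50, 0], 0], [36, [0, 0, 0], 0], [36, [0, 0, 0], 0]]}}

```text
t: 5.55
tool_pos: [0.566, -0.0555, 0.4179]
orientation: [0.35, -3.121, -0.001]
force: [-0.3, 1.0, -2.1]
opening: 0.0401
```

```bash
python3 - <<'E'
from h import *
import json
s=robot.read_state();c=viewer.get_calibration("wrist");im=viewer.read_camera("wrist");cv2.imwrite("pics/w3.png",im)
json.dump({k:np.array(v).tolist() for k,v in c.items()},open("w3.json","w"))
R=Ro.from_rotvec(s["orientation"]).as_matrix();print(s["t"],s["tool_pos"],s["opening"],R.round(3).tolist())
cv2.imwrite("pics/w3z.png",cv2.resize(im[0:260,100:446],None,fx=2.3,fy=2.3,interpolation=cv2.INTER_CUBIC))
E
```

```text
5.55 [ 0.56600543 -0.05551776  0.41793714] 0.04010833588643864 [[-0.975, -0.222, -0.001], [-0.222, 0.975, 0.001], [0.0, 0.001, -1.0]]
```

View pics/w3z.png

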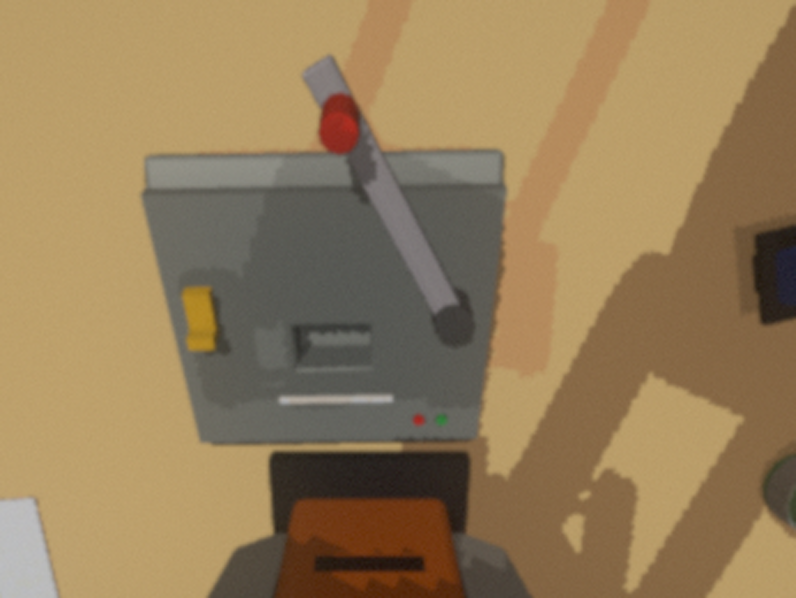

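The bay is square to the camera. In zoomed pixels the socket corners are (295,325), (371,325), (371,370) and (297,370), the face's lower corners are (203,442) and (478,439), and the knob is at (340,125). Next I'll fit the bay's position and yaw.

```bash
cat >> h.py <<'E'
def bayT(p):
    x,y,z,a=p;ct,st=np.cos(np.radians(25)),np.sin(np.radians(25))
    Y=np.array([np.cos(a),np.sin(a),0]);U=np.array([Y[1],-Y[0],0])*-1   # uphill horizontal
    U=np.array([-Y[1]*-1,Y[0]*-1,0]) if False else np.cross(Y,[0,0,1])
    X=U*ct+np.array([0,0,st]);Z=np.cross(X,Y)
    return np.column_stack([X,Y,Z]),np.array([x,y,z])
E
python3 - <<'E'
from h import *
import json
from scipy.optimize import least_squares
c=json.load(open("w3.json"))
px=lambda x,y:np.array([(x+.5)/2.3-.5+100,(y+.5)/2.3-.5])
obs=[((12,18,0),(295,325)),((12,-18,0),(371,325)),((-12,-18,0),(371,370)),((-12,18,0),(297,370)),((-60,75,0),(203,442)),((-60,-75,0),(478,439)),((76,75,0),(143,192)),((76,-75,0),(504,187))]
def res(p,n=len(obs)):
    R,t=bayT(p);return np.concatenate([proj(c,R@(np.array(b)/1e3)+t)-px(*q) for b,q in obs[:n]])
for n in(4,6,8):
    r=least_squares(lambda p:np.append(res(p,n),(p[2]-.066)/.0007),[.538,-.08,.066,-1.35]);print(n,r.x.round(4),np.degrees(r.x[3]),np.abs(r.fun).max().round(2),r.fun.round(1))
R,t=bayT(r.x);print(R.round(3))
# knob: top centre at z=39, angle
kt=px(340,133)
for th in np.arange(1.0,1.45,.05):
    q=R@np.array([.023+.099*np.sin(th),-.055+.099*np.cos(th),.039])+t;print(round(th,2),(proj(c,q)-kt).round(1))
E
```

```text
4 [ 0.537  -0.0796  0.066  -1.351 ] -77.40528926358964 0.76 [-0.2  0.6  0.   0.7 -0.1 -0.6  0.3 -0.8  0.1]
6 [ 0.5368 -0.0794  0.0659 -1.3324] -76.33992987898306 1.01 [-0.2  0.8  0.1  0.3  0.3 -1.   0.8 -0.6 -1.   0.4  0.   0.1 -0.1]
8 [ 0.5368 -0.0796  0.0657 -1.3301] -76.20946343162232 1.93 [-0.4  0.7 -0.2  0.1  0.1 -1.2  0.6 -0.7 -1.   0.4 -0.1 -0.2 -1.1  0.8
  1.9  0.1 -0.5]
[[-0.88   0.238  0.41 ]
 [-0.216 -0.971  0.101]
 [ 0.423  0.     0.906]]
1.0 [-9.2  5.8]
1.05 [-3.9  2.2]
1.1 [ 1.6 -1.1]
1.15 [ 7.4 -4.2]
1.2 [13.4 -7. ]
1.25 [19.6 -9.5]
1.3 [ 26.  -11.7]
1.35 [ 32.5 -13.6]
1.4 [ 39.1 -15.1]
```

>>> {"op": "apply_moves", "data": {"deltas": [[36, [15, 40, 0], -0.012], [36, [14, 39, 0], 0], [36, [0, 0, 45], 0], [36, [0, 0, 45], 0], [36, [0, 0, 40], 0]]}}

```text
t: 6.22
tool_pos: [0.5192, 0.0164, 0.287]
orientation: [-0.374, 3.119, 0.0]
force: [0.7, 0.3, -2.2]
opening: 0.0399
```

>>> {"op": "apply_moves", "data": {"deltas": [[36, [0, 0, 0], 0], [36, [0, 0, 0], 0]], "grip_force": 5}}

```text
t: 6.48
tool_pos: [0.5203, 0.0153, 0.2901]
orientation: [-0.372, 3.118, -0.0]
force: [0.3, -0.7, -0.7]
opening: 0.04
```

```bash
cat >> h.py <<'E'
BAY=[.5368,-.0795,.066,np.radians(-76.5)]
def st(show=1):
    s=robot.read_state();R,t=bayT(BAY);T=Ro.from_rotvec(s["orientation"]).as_matrix()
    g=s["tool_pos"]-[0,0,.167]-t;u=np.cross(R[:,1],[0,0,1])
    f=s["force"]
    print("t",s["t"],"a,b,z",(np.array([g@u,-g@R[:,1],s["tool_pos"][2]])*1e3).round(1),"F u,w,z",np.round([f@u,-f@R[:,1],f[2]],1),"yaw err deg",(np.degrees(np.arctan2(T[1,1],T[0,1])-BAY[3])-180).round(2),"op",s["opening"]);return s
E
python3 -c "
from h import *
st()"
```

```text
t 6.475 a,b,z [ -6.1  96.  290.1] F u,w,z [-0.2 -0.7 -0.7] yaw err deg 0.11 op 0.040026182145309556
```

>>> {"op": "apply_moves", "data": {"deltas": [[36, [1, 0, 12], 0], [36, [0, 0, 4], 0], [36, [0, 0, 3], 0], [36, [-2, 0, 2], 0]]}}

```text
t: 6.98
tool_pos: [0.5211, 0.0147, 0.2678]
orientation: [-0.37, 3.119, -0.0]
force: [-0.3, -0.6, 0.7]
opening: 0.0399
```

>>> {"op": "apply_moves", "data": {"deltas": [[36, [-3, 0, 2.4], 0], [36, [-3, 0, 2.4], 0], [36, [-3, 0, 2.4], 0]]}}

```text
t: 7.35
tool_pos: [0.5299, 0.0169, 0.26]
orientation: [-0.37, 3.12, -0.0]
force: [-0.3, -1.0, 1.6]
opening: 0.0399
```

```bash
python3 -c "
from h import *
st()"
```

```text
t 7.35 a,b,z [-15.8  95.3 260. ] F u,w,z [ 0.5 -0.9  1.6] yaw err deg 0.03 op 0.03986529858210728
```

>>> {"op": "apply_moves", "data": {"deltas": [[36, [-3, 0, 2.2], 0], [36, [-3, 0, 2.2], 0], [36, [-3, 0, 2], 0], [36, [-2, 0, 1], 0], [36, [0, 0, 0], 0]]}}

```text
t: 7.98
tool_pos: [0.5407, 0.0195, 0.2529]
orientation: [-0.37, 3.119, -0.0]
force: [2.6, 1.1, 0.7]
opening: 0.0401
```

```bash
python3 - <<'E'
from h import *
s=st()
c=viewer.get_calibration("wrist");b=viewer.read_camera("wrist");a=viewer.read_camera("side");cv2.imwrite("pics/w4.png",b)
for th in(5,15,20,25,30):print(th,pred(c,s,th,[(14,77),(14,28),(24,28),(24,22)]))
cv2.imwrite("pics/t2.png",np.hstack([cv2.resize(b[130:330,160:360],(400,400)),cv2.resize(a[130:230,220:320],(400,400),interpolation=cv2.INTER_CUBIC)]))
E
```

```text
t 7.975 a,b,z [-26.9  95.4 252.9] F u,w,z [-2.8  0.5  0.7] yaw err deg 0.04 op 0.04011387297009082
5 [np.float64(268.1), np.float64(219.8), np.float64(204.9), np.float64(200.9)]
15 [np.float64(278.6), np.float64(215.6), np.float64(201.6), np.float64(196.1)]
20 [np.float64(283.6), np.float64(213.9), np.float64(200.6), np.float64(194.3)]
25 [np.float64(288.5), np.float64(212.5), np.float64(200.0), np.float64(192.9)]
30 [np.float64(293.1), np.float64(211.5), np.float64(199.9), np.float64(192.0)]
```

View pics/t2.png

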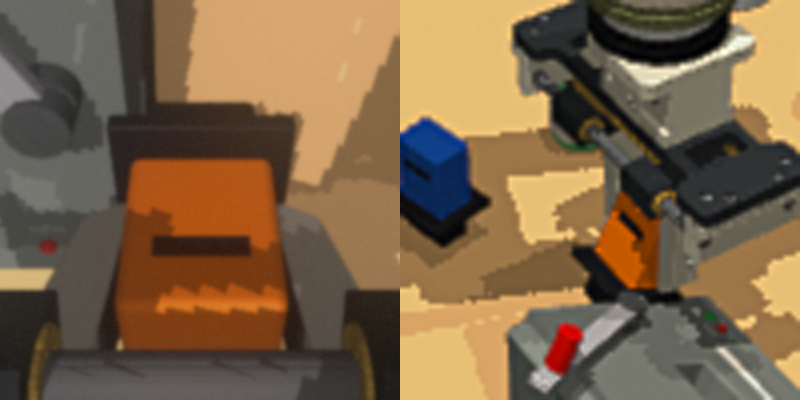

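```bash
python3 - <<'E'
from h import *
s=robot.read_state();c=viewer.get_calibration("wrist");b=cv2.imread("pics/w4.png")
print(b[174:320:2,240:270].mean(1).astype(int).sum(1).tolist(), b[174:320:2,240:270].mean(1).astype(int)[:,2].tolist())
for piv in(50,53.7,57):
  for x0 in(0,3):
    for th in(15,20,25,30):print(piv,x0,th,[float(x) for x in pred(c,s,th,[(14,77),(14,28),(24,28),(24,22),(11,0)],piv,x0)])
E
```

```text
[390, 393, 396, 334, 149, 125, 121, 124, 122, 132, 151, 124, 121, 120, 119, 116, 118, 132, 243, 282, 282, 282, 279, 281, 283, 281, 283, 281, 282, 282, 282, 271, 265, 267, 268, 259, 254, 152, 100, 99, 95, 95, 155, 188, 189, 190, 190, 189, 191, 199, 229, 262, 294, 341, 361, 309, 233, 204, 207, 208, 207, 207, 207, 209, 207, 183, 145, 159, 199, 213, 220, 252, 262] [171, 172, 173, 146, 64, 53, 52, 53, 52, 55, 60, 53, 52, 52, 52, 51, 52, 65, 149, 176, 176, 176, 176, 176, 177, 177, 177, 177, 178, 178, 178, 172, 167, 168, 168, 165, 161, 87, 50, 50, 49, 51, 94, 118, 119, 119, 119, 119, 119, 125, 145, 165, 185, 208, 211, 183, 143, 127, 127, 127, 127, 126, 126, 126, 125, 102, 58, 61, 73, 77, 79, 89, 92]
50 0 15 [285.0, 219.4, 205.3, 199.5, 197.9]
50 0 20 [290.6, 218.1, 204.7, 198.2, 193.3]
50 0 25 [295.9, 217.2, 204.7, 197.3, 189.1]
50 0 30 [300.9, 216.6, 205.0, 196.8, 185.1]
50 3 15 [279.2, 214.6, 200.3, 194.6, 193.6]
50 3 20 [284.8, 213.3, 199.6, 193.2, 189.0]
50 3 25 [290.2, 212.3, 199.5, 192.2, 184.6]
50 3 30 [295.3, 211.6, 199.8, 191.7, 180.6]
53.7 0 15 [278.6, 215.6, 201.7, 196.1, 195.0]
53.7 0 20 [283.7, 214.0, 200.7, 194.3, 190.0]
53.7 0 25 [288.5, 212.6, 200.1, 192.9, 185.4]
53.7 0 30 [293.1, 211.6, 199.9, 192.0, 181.1]
53.7 3 15 [272.9, 210.9, 196.7, 191.3, 190.7]
53.7 3 20 [278.0, 209.2, 195.6, 189.4, 185.7]
53.7 3 25 [282.9, 207.7, 194.9, 187.9, 181.0]
53.7 3 30 [287.5, 206.6, 194.7, 186.9, 176.5]
57 0 15 [273.2, 212.4, 198.6, 193.2, 192.4]
57 0 20 [277.8, 210.3, 197.1, 191.0, 187.2]
57 0 25 [282.2, 208.6, 196.1, 189.1, 182.2]
57 0 30 [286.4, 207.2, 195.5, 187.8, 177.5]
57 3 15 [267.6, 207.8, 193.7, 188.5, 188.2]
57 3 20 [272.2, 205.6, 192.2, 186.1, 182.9]
57 3 25 [276.6, 203.8, 191.0, 184.2, 177.8]
57 3 30 [280.9, 202.3, 190.3, 182.7, 173.0]
```

Tilt is about 25°. Block base, flange and plug edges are at v≈209, 194 and 181, which fits a 25° tilt with the pack shifted about 4 mm uphill in the jaws. I'll carry it to a hover just over the socket and compare plug and socket directly.

>>> {"op": "apply_moves", "data": {"deltas": [[36, [0, 0, 0], 0], [36, [-5, 0, -12], 0], [36, [3, -10, -40], 0], [36, [0, -45, 0], 0], [36, [0, -40, 0], 0]], "grip_force": 15}}

```text
t: 8.7
tool_pos: [0.5647, -0.0733, 0.3059]
orientation: [-0.371, 3.119, -0.0]
force: [-0.2, -0.1, -1.6]
opening: 0.0401
```

>>> {"op": "apply_moves", "data": {"deltas": [[36, [0, 0, 8], 0], [36, [0, 0, 5], 0], [36, [0, 0, 0], 0]]}}

```text
t: 9.07
tool_pos: [0.5639, -0.0714, 0.2907]
orientation: [0.371, -3.117, -0.002]
force: [1.2, 0.5, -2.5]
opening: 0.0399
```

```bash
python3 - <<'E'
from h import *
s=st()
c=viewer.get_calibration("wrist");b=viewer.read_camera("wrist");cv2.imwrite("pics/w5.png",b)
R,t=bayT(BAY)
for p in[(12,18,0),(12,-18,0),(-12,-18,0),(-12,18,0)]:print(p,proj(c,R@(np.array(p)/1e3)+t).round(1))
print([float(x) for x in pred(c,s,25,[(14,77),(14,28),(24,28),(24,22),(11,0)],51,4.5)])
cv2.imwrite("pics/w5z.png",cv2.resize(b[130:230,190:340],(780,520),interpolation=cv2.INTER_CUBIC))
E
```

```text
t 9.075 a,b,z [-28.2   1.6 290.7] F u,w,z [-1.3  0.2 -2.5] yaw err deg 0.09 op 0.03993126412062612
(12, 18, 0) [231.3 173.5]
(12, -18, 0) [284.2 173.6]
(-12, -18, 0) [282.4 199.4]
(-12, 18, 0) [233.3 199.3]
[285.4, 208.6, 195.6, 188.5, 181.4]
```

View pics/w5z.png

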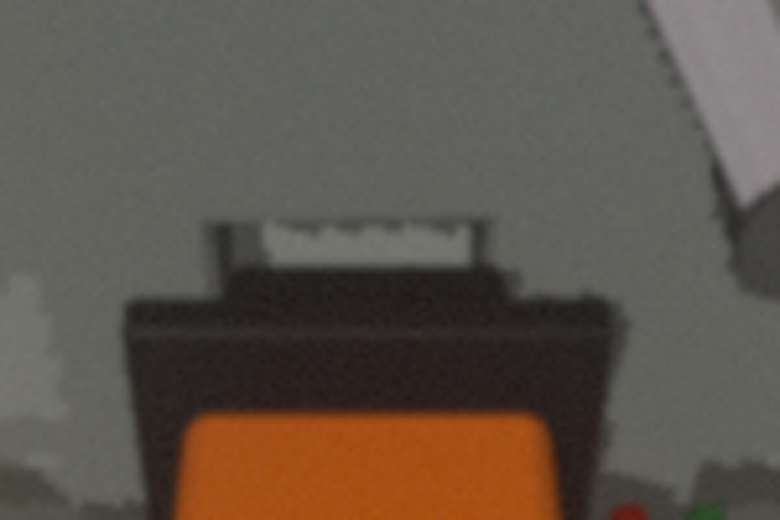

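Plug (u 233.8–286.7, bottom edge v≈181.5) against socket (u 229.8–283.8, top edge v≈172.7): the plug is about 2 mm too far to tool +y and about 3 mm uphill by the model. I'll correct both and come in to roughly 2 mm from the face.

>>> {"op": "apply_moves", "data": {"deltas": [[36, [0, -2.1, 3], 0], [36, [1, 0, 3.4], 0], [36, [0, 0, 3], 0], [36, [0, 0, 0], 0]]}}

```text
t: 9.62
tool_pos: [0.5638, -0.0747, 0.2819]
orientation: [0.37, -3.119, -0.0]
force: [-0.7, -0.0, -2.3]
opening: 0.0396
```

```bash
python3 - <<'E'
from h import *
s=st()
c=viewer.get_calibration("wrist");b=viewer.read_camera("wrist");cv2.imwrite("pics/w6.png",b)
R,t=bayT(BAY)
for p in[(12,18,0),(12,-18,0)]:print(p,proj(c,R@(np.array(p)/1e3)+t).round(1))
print([float(x) for x in pred(c,s,25,[(14,77),(14,28),(24,28),(24,22),(11,0)],51,4.5)])
g=b.sum(2);print(g[160:200,245:270].mean(1).astype(int).tolist())
for v in(174,176,178,180,182,184):print(v,g[v,222:296].tolist())
E
```

```text
t 9.625 a,b,z [-27.4  -1.6 281.9] F u,w,z [ 0.7  0.1 -2.3] yaw err deg 0.03 op 0.039633980935643257
(12, 18, 0) [235.1 177.3]
(12, -18, 0) [290.3 177.4]
[285.3, 208.6, 195.6, 188.5, 181.4]
[291, 291, 292, 292, 291, 291, 292, 292, 292, 291, 291, 290, 291, 290, 286, 272, 262, 287, 323, 331, 288, 192, 122, 105, 99, 100, 97, 98, 101, 100, 101, 104, 112, 128, 133, 112, 104, 103, 103, 101]
174 [290, 296, 295, 296, 292, 292, 292, 294, 290, 294, 288, 286, 287, 286, 289, 288, 286, 287, 289, 291, 287, 291, 291, 293, 285, 290, 291, 287, 286, 288, 282, 289, 287, 287, 295, 289, 281, 282, 285, 282, 285, 284, 289, 293, 288, 280, 291, 282, 283, 291, 288, 291, 285, 278, 286, 282, 280, 283, 288, 283, 287, 284, 285, 287, 283, 287, 282, 287, 291, 289, 291, 288, 294, 292]
176 [291, 298, 295, 294, 291, 286, 294, 295, 294, 278, 263, 245, 230, 214, 208, 206, 224, 239, 235, 241, 236, 247, 268, 297, 298, 293, 279, 259, 247, 247, 232, 238, 241, 264, 294, 281, 256, 252, 252, 241, 235, 255, 293, 290, 274, 257, 247, 246, 249, 262, 284, 291, 294, 291, 275, 246, 248, 248, 237, 243, 249, 275, 284, 250, 200, 186, 193
[... 809 characters left out ...]
4, 292, 289, 293, 292, 293, 292, 266, 230, 193, 142, 110, 115, 103, 100, 109, 115, 113, 117, 123, 131, 118, 121, 129, 130, 135, 119, 119, 122, 126, 127, 122, 121, 122, 122, 118, 118, 125, 121, 126, 122, 127, 119, 120, 111, 116, 113, 114, 127, 123, 115, 131, 126, 124, 115, 122, 129, 121, 124, 126, 125, 126, 140, 171, 231, 254, 277, 290, 289, 298, 290]
184 [286, 296, 290, 288, 290, 294, 284, 290, 296, 287, 265, 212, 164, 115, 111, 100, 101, 100, 99, 93, 96, 109, 105, 103, 94, 99, 105, 94, 106, 96, 92, 101, 98, 108, 106, 98, 112, 97, 101, 96, 106, 97, 89, 111, 93, 104, 97, 96, 92, 91, 103, 87, 96, 103, 105, 93, 98, 106, 104, 99, 100, 104, 98, 92, 96, 127, 181, 234, 268, 280, 286, 285, 281, 288]
```

>>> {"op": "apply_moves", "data": {"deltas": [[36, [1.5, 0, 1.5], 0], [36, [0.9, 0, 1.8], 0], [36, [0.8, 0, 1.8], 0], [36, [0, 0, 0], 0]]}}

```text
t: 10.18
tool_pos: [0.5613, -0.0754, 0.2781]
orientation: [-0.37, 3.118, -0.0]
force: [0.8, 1.1, 3.8]
opening: 0.0401
```

```bash
python3 -c "
from h import *
st()"
```

```text
t 10.175 a,b,z [-24.8  -1.7 278.1] F u,w,z [-1.   0.9  3.8] yaw err deg 0.03 op 0.0401011483667847
```

```bash
cat >> h.py <<'E'
def look(n):
    s=st();c=viewer.get_calibration("wrist");b=viewer.read_camera("wrist");cv2.imwrite(f"pics/{n}.png",b)
    R,t=bayT(BAY);print("socket pred",proj(c,R@[.012,.018,0]+t).round(1),proj(c,R@[.012,-.018,0]+t).round(1))
    g=b.sum(2);print("v170-205",g[170:206,245:270].mean(1).astype(int).tolist())
    for r in(180,182,184,186):print(r,"u226",g[r,226:242].tolist(),"u280",g[r,280:298].tolist())
    return b
E
python3 -c "
from h import *
b=look('w7');cv2.imwrite('pics/w7z.png',cv2.resize(b[150:225,205:317],(784,525),interpolation=cv2.INTER_CUBIC))"
```

```text
t 10.175 a,b,z [-24.8  -1.7 278.1] F u,w,z [-1.   0.9  3.8] yaw err deg 0.03 op 0.0401011483667847
socket pred [235.2 182. ] [291.3 182.1]
v170-205 [293, 294, 294, 293, 294, 294, 292, 293, 292, 283, 235, 149, 106, 104, 105, 102, 101, 100, 102, 102, 104, 103, 115, 134, 132, 115, 108, 103, 103, 106, 104, 103, 105, 104, 104, 105]
180 u226 [298, 294, 296, 290, 298, 284, 277, 269, 259, 241, 234, 234, 235, 231, 235, 232] u280 [236, 243, 235, 234, 243, 236, 245, 239, 252, 249, 259, 274, 282, 290, 297, 291, 292, 297]
182 u226 [292, 289, 292, 296, 291, 283, 252, 216, 177, 131, 106, 113, 111, 112, 112, 110] u280 [112, 114, 111, 111, 108, 116, 124, 133, 144, 178, 212, 242, 270, 283, 294, 290, 291, 296]
184 u226 [291, 292, 295, 302, 290, 288, 262, 209, 151, 115, 105, 111, 120, 113, 103, 96] u280 [107, 97, 98, 100, 110, 103, 109, 112, 142, 171, 215, 248, 272, 289, 288, 292, 292, 286]
186 u226 [261, 267, 262, 260, 256, 259, 243, 188, 138, 97, 100, 108, 101, 112, 98, 106] u280 [106, 103, 105, 99, 96, 98, 96, 101, 121, 138, 175, 205, 236, 243, 254, 260, 259, 260]
```

View pics/w7z.png

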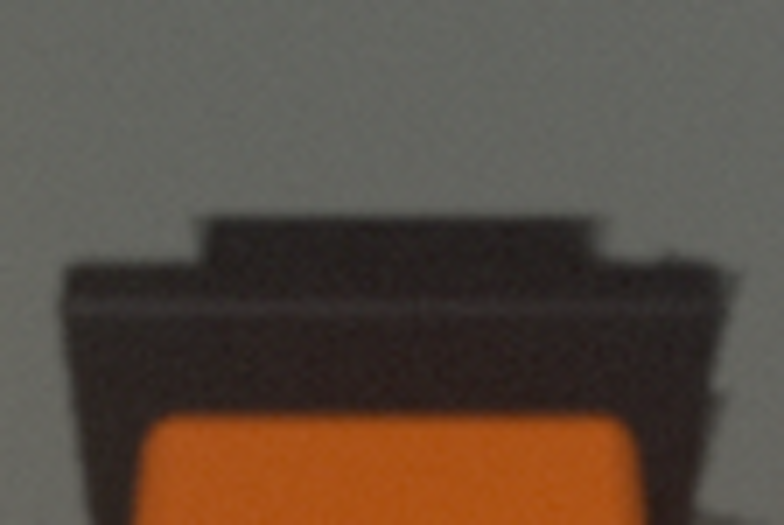

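>>> {"op": "apply_moves", "data": {"deltas": [[36, [-1.0, 0, 0], 0], [36, [-0.5, 0, 0.8], 0], [36, [0, 0, 0], 0]]}}

```text
t: 10.6
tool_pos: [0.5627, -0.0751, 0.2772]
orientation: [-0.37, 3.118, -0.001]
force: [1.7, 1.0, 6.1]
opening: 0.04
```

```bash
python3 -c "
from h import *
b=look('w8')"
```

```text
t 10.6 a,b,z [-26.2  -1.8 277.2] F u,w,z [-1.9  0.6  6.1] yaw err deg 0.04 op 0.03999868297826209
socket pred [235.2 180.3] [291.6 180.4]
v170-205 [295, 294, 294, 294, 294, 294, 295, 289, 262, 203, 138, 109, 104, 104, 105, 102, 101, 99, 103, 104, 105, 107, 117, 130, 123, 111, 106, 106, 106, 104, 106, 105, 105, 105, 108, 105]
180 u226 [298, 294, 292, 301, 290, 276, 250, 224, 201, 164, 139, 131, 145, 143, 142, 133] u280 [133, 136, 127, 138, 161, 187, 195, 155, 149, 161, 206, 235, 262, 284, 296, 296, 293, 290]
182 u226 [292, 296, 298, 293, 296, 290, 263, 216, 154, 106, 96, 112, 111, 108, 102, 108] u280 [112, 110, 104, 109, 107, 113, 117, 128, 139, 166, 207, 240, 264, 287, 293, 294, 293, 296]
184 u226 [293, 293, 290, 293, 289, 281, 253, 201, 132, 99, 102, 95, 108, 101, 107, 113] u280 [119, 104, 106, 100, 98, 100, 112, 112, 144, 169, 211, 252, 270, 283, 287, 290, 291, 298]
186 u226 [250, 249, 248, 237, 206, 191, 195, 172, 126, 108, 101, 102, 95, 109, 104, 101] u280 [106, 105, 95, 109, 100, 99, 102, 105, 125, 158, 182, 212, 210, 202, 190, 195, 211, 232]
```

>>> {"op": "apply_moves", "data": {"deltas": [[36, [0, 0.7, 0], 0], [36, [0.2, 0.6, 0.5], 0], [36, [0, 0, 0], 0]]}}

```text
t: 11.02
tool_pos: [0.5625, -0.0745, 0.2771]
orientation: [-0.37, 3.117, -0.003]
force: [1.6, -1.2, 5.4]
opening: 0.0402
```

```bash
python3 -c "
from h import *
b=look('w9')"
```

```text
t 11.025 a,b,z [-26.2  -1.1 277.1] F u,w,z [-1.3 -1.6  5.4] yaw err deg 0.03 op 0.0402250047679681
socket pred [234.7 180.1] [291.2 180.2]
v170-205 [295, 294, 294, 294, 294, 294, 294, 288, 265, 209, 141, 107, 103, 106, 105, 102, 101, 99, 103, 104, 105, 107, 119, 129, 124, 110, 106, 106, 107, 107, 104, 105, 105, 106, 106, 105]
180 u226 [291, 291, 294, 302, 293, 271, 236, 215, 178, 145, 133, 109, 135, 139, 143, 126] u280 [144, 142, 138, 146, 144, 153, 160, 145, 146, 177, 219, 246, 266, 295, 302, 290, 298, 295]
182 u226 [294, 304, 300, 291, 289, 274, 239, 208, 152, 123, 104, 117, 115, 107, 101, 108] u280 [114, 109, 102, 104, 111, 103, 119, 118, 143, 180, 224, 251, 279, 287, 291, 293, 295, 294]
184 u226 [292, 290, 291, 277, 279, 272, 240, 187, 129, 108, 121, 95, 109, 109, 101, 108] u280 [102, 106, 114, 115, 106, 106, 100, 115, 134, 186, 234, 262, 266, 275, 272, 288, 286, 298]
186 u226 [252, 247, 228, 198, 198, 188, 185, 162, 116, 101, 104, 93, 94, 97, 94, 104] u280 [97, 97, 98, 101, 102, 99, 104, 110, 128, 160, 199, 220, 200, 182, 189, 191, 209, 234]
```

>>> {"op": "apply_moves", "data": {"deltas": [[36, [-0.8, -0.3, 0.4], 0], [36, [0, 0, 0], 0]]}}

```text
t: 11.32
tool_pos: [0.5633, -0.0745, 0.2765]
orientation: [-0.37, 3.118, -0.002]
force: [2.1, -0.5, 6.9]
opening: 0.0401
```

>>> {"op": "apply_moves", "data": {"deltas": [[36, [-0.8, 0, 0.4], 0], [36, [0, 0, 0], 0]]}}

```text
t: 11.58
tool_pos: [0.5639, -0.0743, 0.276]
orientation: [-0.37, 3.118, -0.002]
force: [1.7, -1.7, 5.8]
opening: 0.0396
```

```bash
python3 -c "
from h import *
b=look('w10')"
```

```text
t 11.575 a,b,z [-27.6  -1.2 276. ] F u,w,z [-1.3 -2.   5.8] yaw err deg 0.03 op 0.0395921528369921
socket pred [234.4 178.6] [291.3 178.7]
v170-205 [295, 296, 295, 296, 295, 292, 277, 239, 183, 125, 107, 109, 105, 105, 105, 104, 105, 105, 105, 104, 107, 113, 131, 141, 126, 111, 108, 108, 109, 105, 106, 108, 105, 106, 107, 105]
180 u226 [292, 296, 292, 300, 292, 265, 235, 202, 154, 115, 119, 112, 117, 108, 114, 109] u280 [109, 113, 109, 112, 111, 116, 117, 128, 146, 181, 222, 248, 275, 292, 298, 294, 296, 293]
182 u226 [294, 293, 293, 300, 284, 262, 230, 198, 131, 109, 110, 104, 113, 106, 102, 105] u280 [113, 104, 101, 112, 110, 109, 108, 120, 140, 182, 233, 260, 277, 289, 299, 294, 296, 296]
184 u226 [298, 301, 296, 296, 291, 265, 208, 159, 125, 119, 113, 112, 102, 124, 108, 103] u280 [97, 103, 110, 105, 106, 105, 103, 116, 140, 186, 228, 251, 281, 289, 292, 277, 264, 256]
186 u226 [235, 246, 243, 245, 236, 209, 162, 133, 115, 116, 111, 114, 106, 108, 105, 102] u280 [108, 96, 99, 102, 95, 90, 104, 103, 118, 135, 157, 177, 189, 207, 197, 185, 155, 149]
```

>>> {"op": "apply_moves", "data": {"deltas": [[36, [0, 0, -5], 0], [36, [2.6, 0.4, -2], 0], [36, [0, 0, 0], 0], [36, [0, 0, 0], 0]]}}

```text
t: 12.12
tool_pos: [0.5606, -0.074, 0.2818]
orientation: [0.37, -3.119, -0.0]
force: [-0.2, -0.0, -1.3]
opening: 0.04
```

```bash
python3 -c "
from h import *
b=look('w11')"
```

```text
t 12.125 a,b,z [-2.450e+01 -2.000e-01  2.818e+02] F u,w,z [ 0.2  0.  -1.3] yaw err deg 0.03 op 0.04003552831593035
socket pred [233.1 181.8] [288.1 181.8]
v170-205 [290, 290, 291, 292, 290, 290, 289, 279, 231, 148, 107, 105, 106, 103, 104, 102, 102, 105, 104, 102, 105, 111, 129, 139, 122, 108, 105, 106, 106, 105, 105, 104, 106, 105, 106, 104]
180 u226 [284, 294, 289, 284, 270, 264, 251, 227, 186, 135, 112, 114, 108, 100, 110, 104] u280 [107, 103, 106, 115, 110, 123, 149, 199, 252, 275, 287, 288, 292, 290, 292, 291, 297, 292]
182 u226 [290, 294, 294, 279, 253, 217, 191, 155, 117, 107, 109, 105, 103, 107, 103, 102] u280 [111, 109, 98, 102, 112, 94, 117, 165, 222, 259, 283, 287, 294, 291, 287, 292, 293, 289]
184 u226 [289, 290, 299, 288, 263, 225, 201, 157, 120, 105, 102, 97, 110, 100, 106, 98] u280 [115, 110, 105, 102, 106, 105, 103, 140, 167, 214, 257, 282, 285, 282, 287, 282, 286, 279]
186 u226 [235, 237, 231, 231, 222, 191, 173, 136, 117, 114, 109, 111, 111, 108, 112, 98] u280 [99, 97, 102, 99, 100, 99, 94, 117, 140, 164, 191, 201, 206, 194, 199, 191, 176, 165]
```

```bash
cat >> h.py <<'E'
def edges(b,ys=(245,270)):
    r=cv2.GaussianBlur(b[:,ys[0]:ys[1],:].astype(float).mean(1).sum(1).reshape(-1,1),(1,3),0).ravel()
    d=np.gradient(r);base=200+np.argmax(d[200:220])
    sub=lambda i:float(i+.5*(abs(d[i-1])-abs(d[i+1]))/(abs(d[i-1])-2*abs(d[i])+abs(d[i+1])))
    pl=170+np.argmin(d[170:188]);hl=189+np.argmax(r[189:200]);slot=225+np.argmin(d[225:262])
    return dict(plug=round(sub(pl),1),hl=int(hl),base=round(sub(base),1),slot=round(sub(slot),1))
E
python3 - <<'E'
from h import *
for n in("w4","w5","w6","w7","w8","w9","w10","w11"):print(n,edges(cv2.imread(f"pics/{n}.png")))
b=cv2.imread("pics/w11.png");print(b[262:300,245:270].mean(1).astype(int)[:,2].tolist())
b=cv2.imread("pics/w6.png");print(b[262:300,245:270].mean(1).astype(int)[:,2].tolist())
E
```

```text
w4 {'plug': 180.7, 'hl': 194, 'base': 209.3, 'slot': 247.6}
w5 {'plug': 180.8, 'hl': 194, 'base': 209.2, 'slot': 247.6}
w6 {'plug': 180.8, 'hl': 194, 'base': 209.2, 'slot': 247.6}
w7 {'plug': 180.4, 'hl': 193, 'base': 209.2, 'slot': 247.6}
w8 {'plug': 179.0, 'hl': 193, 'base': 208.9, 'slot': 248.1}
w9 {'plug': 179.1, 'hl': 193, 'base': 208.9, 'slot': 248.1}
w10 {'plug': 177.8, 'hl': 193, 'base': 208.4, 'slot': 248.6}
w11 {'plug': 178.4, 'hl': 193, 'base': 208.4, 'slot': 248.6}
[116, 116, 116, 116, 116, 116, 116, 116, 116, 118, 124, 133, 143, 153, 165, 174, 177, 178, 182, 191, 200, 199, 188, 173, 158, 141, 128, 122, 121, 120, 120, 120, 120, 119, 120, 120, 119, 119]
[114, 114, 114, 114, 114, 114, 114, 114, 114, 115, 119, 129, 143, 155, 164, 171, 179, 190, 200, 205, 206, 202, 189, 167, 145, 130, 123, 122, 122, 122, 122, 122, 121, 121, 121, 121, 121, 121]
```

>>> {"op": "apply_moves", "data": {"deltas": [[36, [-2.9, -0.4, 0], 0], [36, [0, 0, 3], 0], [36, [0, 0, 3], 0], [36, [0, 0, 0], 0]]}}

```text
t: 12.68
tool_pos: [0.5638, -0.0738, 0.276]
orientation: [-0.37, 3.12, -0.0]
force: [-0.2, 0.6, -1.6]
opening: 0.0396
```

```bash
python3 -c "
from h import *
b=look('w12');print(edges(b))"
```

```text
t 12.675 a,b,z [-27.6  -0.7 276. ] F u,w,z [ 0.1  0.6 -1.6] yaw err deg 0.03 op 0.03963385494130743
socket pred [233.1 179. ] [289.9 179.1]
v170-205 [296, 296, 296, 294, 296, 295, 285, 244, 165, 115, 108, 107, 107, 106, 105, 104, 105, 106, 106, 106, 107, 111, 131, 140, 123, 111, 107, 106, 109, 106, 108, 107, 107, 106, 108, 107]
180 u226 [304, 291, 293, 278, 248, 224, 199, 160, 123, 111, 114, 103, 115, 109, 112, 112] u280 [110, 105, 110, 101, 112, 108, 109, 133, 158, 206, 258, 281, 288, 293, 291, 295, 298, 302]
182 u226 [292, 294, 291, 283, 264, 229, 204, 169, 117, 111, 106, 112, 110, 98, 119, 116] u280 [104, 108, 99, 106, 112, 111, 103, 126, 179, 233, 263, 283, 298, 301, 294, 298, 293, 299]
184 u226 [300, 298, 299, 294, 262, 233, 202, 163, 124, 103, 111, 103, 106, 108, 107, 111] u280 [114, 109, 106, 106, 104, 108, 114, 119, 185, 239, 270, 286, 291, 293, 282, 279, 286, 291]
186 u226 [238, 243, 238, 232, 207, 164, 157, 135, 120, 101, 106, 109, 112, 100, 95, 105] u280 [102, 120, 115, 92, 105, 100, 105, 123, 156, 202, 223, 234, 232, 237, 214, 185, 188, 183]
{'plug': 177.6, 'hl': 193, 'base': 208.4, 'slot': 248.8}
```

>>> {"op": "apply_moves", "data": {"deltas": [[36, [0.4, 0, 1], 0], [36, [0.4, 0, 1], 0], [36, [0, 0, 0], 0]]}}

```text
t: 13.1
tool_pos: [0.5636, -0.0738, 0.2756]
orientation: [-0.37, 3.117, -0.0]
force: [2.4, 2.1, 6.4]
opening: 0.0402
```

```bash
python3 -c "
from h import *
b=look('w13');print(edges(b))"
```

```text
t 13.1 a,b,z [-27.4  -0.7 275.6] F u,w,z [-2.8  1.5  6.4] yaw err deg 0.03 op 0.040170433151456186
socket pred [233.1 178.6] [290.2 178.7]
v170-205 [297, 296, 296, 295, 295, 294, 274, 220, 146, 113, 109, 107, 108, 107, 104, 103, 103, 107, 106, 106, 106, 112, 132, 142, 128, 113, 108, 108, 109, 109, 107, 108, 107, 108, 108, 105]
180 u226 [296, 299, 300, 289, 256, 231, 204, 163, 130, 115, 101, 113, 112, 117, 104, 109] u280 [112, 107, 111, 107, 107, 111, 113, 122, 153, 201, 245, 273, 298, 295, 298, 299, 297, 301]
182 u226 [297, 294, 292, 299, 265, 240, 209, 174, 122, 108, 103, 116, 112, 117, 118, 103] u280 [106, 105, 105, 116, 114, 105, 102, 120, 157, 222, 253, 281, 291, 290, 301, 293, 295, 297]
184 u226 [291, 298, 292, 289, 263, 221, 191, 164, 128, 106, 100, 99, 97, 104, 111, 111] u280 [106, 100, 94, 103, 106, 104, 123, 119, 177, 238, 259, 282, 286, 290, 276, 262, 262, 265]
186 u226 [207, 205, 207, 204, 186, 149, 133, 116, 113, 108, 103, 109, 108, 108, 112, 93] u280 [103, 113, 112, 104, 108, 97, 103, 107, 118, 154, 178, 193, 207, 198, 182, 157, 157, 167]
{'plug': 177.2, 'hl': 193, 'base': 208.4, 'slot': 249.2}
```

>>> {"op": "apply_moves", "data": {"deltas": [[36, [0, 0, -3], 0], [36, [-2.6, 0, 1], 0], [36, [0, 0, 1.5], 0], [36, [0, 0, 1.5], 0], [36, [0, 0, 0], 0]]}}

```text
t: 13.78
tool_pos: [0.566, -0.0733, 0.2739]
orientation: [-0.37, 3.118, -0.0]
force: [0.7, 1.6, 5.2]
opening: 0.0397
```

```bash
python3 -c "
from h import *
b=look('w14');print(edges(b))"
```

```text
t 13.775 a,b,z [-29.8  -0.7 273.9] F u,w,z [-1.   1.4  5.2] yaw err deg 0.03 op 0.03972109492524876
socket pred [232.8 175.9] [290.5 176. ]
v170-205 [298, 298, 297, 292, 270, 247, 223, 159, 114, 107, 107, 107, 109, 108, 107, 103, 100, 105, 105, 108, 110, 116, 138, 144, 124, 110, 106, 109, 108, 107, 107, 108, 108, 109, 107, 108]
180 u226 [299, 295, 293, 285, 254, 231, 209, 165, 117, 110, 106, 108, 111, 100, 112, 110] u280 [105, 109, 110, 120, 125, 105, 109, 126, 156, 216, 255, 277, 290, 303, 296, 303, 296, 301]
182 u226 [305, 304, 298, 291, 267, 236, 210, 162, 115, 108, 109, 110, 108, 108, 106, 117] u280 [114, 114, 107, 110, 113, 107, 108, 120, 174, 228, 264, 285, 299, 302, 300, 299, 291, 303]
184 u226 [290, 291, 288, 276, 252, 230, 201, 157, 116, 102, 103, 112, 105, 98, 104, 111] u280 [107, 101, 113, 110, 106, 115, 113, 123, 177, 237, 266, 275, 290, 288, 271, 270, 285, 286]
186 u226 [190, 178, 176, 159, 148, 143, 132, 117, 106, 97, 97, 113, 93, 103, 94, 107] u280 [104, 97, 104, 101, 102, 103, 95, 107, 118, 155, 165, 172, 172, 174, 167, 149, 156, 169]
{'plug': 176.7, 'hl': 193, 'base': 208.2, 'slot': 249.6}
```

```bash
cat >> h.py <<'E'
def fitpack(b,c,s,k=51.,verbose=1):
    from scipy.optimize import least_squares
    e=edges(b);r=b[:,245:270].mean(1).sum(1);w=np.clip(r[189:199]-112,0,None);hl=(w*np.arange(189,199)).sum()/w.sum()
    o=np.array([e["plug"],hl,e["base"],e["slot"]])
    q=lambda p:np.array(pred(c,s,p[0],[(11,0),(24,28),(14,28),(14,k)],p[1],p[2]),float)-o
    z=least_squares(q,[25,51,4],diff_step=1e-2);return o.round(1),z.x.round(2),z.fun.round(2)
E
python3 - <<'E'
from h import *
s=robot.read_state();c=viewer.get_calibration("wrist")   # tool-fixed geometry, same in all pictures
for k in(46,48,50,52,54):
  print(k,[(fitpack(cv2.imread(f"pics/{n}.png"),c,s,k)[1:]) for n in("w5","w6","w11","w14")])
E
```

```text
46 [(array([36.44, 48.8 ,  3.61]), array([-4.4 ,  7.95,  2.8 , -6.3 ])), (array([36.43, 49.04,  3.12]), array([-3.9 ,  8.44,  3.3 , -5.8 ])), (array([33.26, 50.29,  2.87]), array([-0.4 ,  7.02,  2.7 , -9.6 ])), (array([35.27, 49.82,  3.25]), array([-0.2 ,  7.61,  2.9 , -9.8 ]))]
48 [(array([22.97, 14.77, 29.44]), array([-1.1 ,  1.25,  2.3 , -2.2 ])), (array([29.69, 37.68, 13.26]), array([-2.3 ,  4.84,  2.1 , -4.3 ])), (array([29.92, 36.55, 14.45]), array([-0.7 ,  5.02,  2.4 , -5.4 ])), (array([26.31, 12.97, 32.47]), array([-0.9 ,  1.71,  2.4 , -2.7 ]))]
50 [(array([28.54, 42.97,  9.12]), array([-0.9 ,  4.65,  1.7 , -2.9 ])), (array([28.54, 42.99,  9.1 ]), array([-0.9 ,  4.64,  1.7 , -2.9 ])), (array([30.3 , 37.08, 14.64]), array([-1.8 ,  4.02,  1.4 , -2.9 ])), (array([32.73, 38.47, 14.09]), array([-2.2 ,  4.11,  0.9 , -3.7 ]))]
52 [(array([21.72, 23.59, 23.69]), array([-0.2 , -0.05,  0.4 , -0.2 ])), (array([21.79, 24.02, 23.41]), array([-0.2 ,  0.04,  0.4 , -0.3 ])), (array([23.22, 20.9 , 26.39]), array([-0.2 , -0.18,  0.4 , -0.2 ])), (array([31.57, 44.85,  9.09]), array([-1.  ,  3.61,  0.2 , -3.  ]))]
54 [(array([25.52, 45.44,  8.44]), array([-0.3 ,  2.05, -0.3 , -0.9 ])), (array([25.64, 46.95,  7.35]), array([-0.3 ,  2.04, -0.4 , -1.3 ])), (array([27.89, 46.8 ,  7.82]), array([-0.2 ,  2.32, -0.4 , -1.6 ])), (array([31.16, 47.77,  7.24]), array([-1.1 ,  2.71, -0.8 , -1.4 ]))]
```

The pack over-rotated to about 30° when I pressed with its edge on the rim. I'll reset the tilt flush on the side strip, then grip hard so it holds.

>>> {"op": "apply_moves", "data": {"deltas": [[36, [-2, 0, -8], 0], [36, [2, 5, -27], 0], [36, [0, 45, 0], 0], [36, [2, 46, 0], 0], [36, [4, 0, 0], 0]]}}

```text
t: 14.45
tool_pos: [0.5364, 0.021, 0.3079]
orientation: [0.375, -3.118, -0.001]
force: [0.6, 0.9, -1.8]
opening: 0.0399
```

>>> {"op": "apply_moves", "data": {"deltas": [[36, [0, 0, 25], 0], [36, [0, 0, 12], 0], [36, [0, 0, 0], 0]]}}

```text
t: 14.82
tool_pos: [0.5366, 0.0181, 0.2698]
orientation: [0.369, -3.117, -0.001]
force: [0.3, 0.2, -2.4]
opening: 0.0399
```

```bash
python3 -c "
from h import *
st()"
```

```text
t 14.825 a,b,z [-22.6  94.9 269.8] F u,w,z [-0.3  0.1 -2.4] yaw err deg -0.01 op 0.039886727357739134
```

>>> {"op": "apply_moves", "data": {"deltas": [[36, [0, 0, 8], 0], [36, [0, 0, 4], 0], [36, [0, 0, 2], 0], [36, [0, 0, 2], 0], [36, [0, 0, 2], 0]], "grip_force": 5}}

```text
t: 15.45
tool_pos: [0.5379, 0.0188, 0.2545]
orientation: [-0.37, 3.117, -0.0]
force: [-1.3, 1.6, 7.0]
opening: 0.0402
```

```bash
python3 -c "
from h import *
st();b=viewer.read_camera('wrist');print(edges(b))"
```

```text
t 15.45 a,b,z [-24.   95.3 254.5] F u,w,z [0.9 1.9 7. ] yaw err deg 0.04 op 0.040173399370421345
{'plug': 176.5, 'hl': 193, 'base': 208.3, 'slot': 249.8}
```

>>> {"op": "apply_moves", "data": {"deltas": [[36, [0, 0, 1], 0], [36, [2, 0, 0], 0], [36, [0, 0, 0], 0]]}}

```text
t: 15.88
tool_pos: [0.5358, 0.0182, 0.2534]
orientation: [-0.37, 3.117, -0.0]
force: [-1.4, 1.3, 7.1]
opening: 0.04
```

```bash
python3 -c "
from h import *
st();b=viewer.read_camera('wrist');print(edges(b))
a=viewer.read_camera('side');cv2.imwrite('pics/s15.png',np.hstack([cv2.resize(a[150:225,235:310],(480,480),interpolation=cv2.INTER_CUBIC)]))"
```

```text
t 15.875 a,b,z [-21.9  95.2 253.4] F u,w,z [1.  1.6 7.1] yaw err deg 0.04 op 0.03998021479737618
{'plug': 180.4, 'hl': 194, 'base': 210.1, 'slot': 249.9}
```

View pics/s15.png

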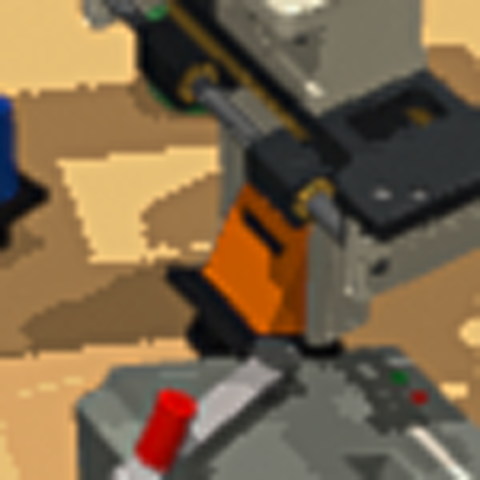

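>>> {"op": "apply_moves", "data": {"deltas": [[36, [2, 0, -0.9], 0], [36, [0, 0, 0], 0]]}}

```text
t: 16.23
tool_pos: [0.5339, 0.0177, 0.2539]
orientation: [-0.37, 3.117, -0.0]
force: [4.0, 1.8, 4.2]
opening: 0.0396
```

```bash
python3 -c "
from h import *
st();b=viewer.read_camera('wrist');print(edges(b))"
```

```text
t 16.225 a,b,z [-19.9  95.2 253.9] F u,w,z [-4.3  0.8  4.2] yaw err deg 0.04 op 0.039642010410692756
{'plug': 181.7, 'hl': 195, 'base': 210.8, 'slot': 249.8}
```

>>> {"op": "apply_moves", "data": {"deltas": [[36, [-3, 0, 1.4], 0], [36, [0, 0, 0], 0]]}}

```text
t: 16.52
tool_pos: [0.5366, 0.0184, 0.2525]
orientation: [-0.37, 3.119, -0.0]
force: [0.2, 2.1, 8.4]
opening: 0.04
```

```bash
python3 -c "
from h import *
st();b=viewer.read_camera('wrist');print(edges(b))"
```

```text
t 16.525 a,b,z [-22.6  95.2 252.5] F u,w,z [-0.7  2.   8.4] yaw err deg 0.04 op 0.040038349116795775
{'plug': 181.6, 'hl': 195, 'base': 210.6, 'slot': 249.8}
```

Now stable when dragged either way under about 9 N, so it is flush at 25° (plug edge v=181.6). I'll clamp hard and compute the entry pose.

>>> {"op": "apply_moves", "data": {"deltas": [[36, [0, 0, -1], 0], [36, [0, 0, -0.5], 0], [36, [-6, 0, -12], 0], [36, [0, -5, -33], 0], [36, [0, -45, 0], 0]], "grip_force": 45}}

```text
t: 17.2
tool_pos: [0.5546, -0.0276, 0.3011]
orientation: [-0.375, 3.116, -0.0]
force: [0.9, -0.6, -2.2]
opening: 0.0394
```

>>> {"op": "apply_moves", "data": {"deltas": [[36, [0, -45, 0], 0], [36, [0, 0, 8], 0], [36, [0, 0, 0], 0], [36, [0, 0, 0], 0]]}}

```text
t: 17.7
tool_pos: [0.564, -0.0716, 0.2898]
orientation: [0.372, -3.118, -0.001]
force: [-0.1, 1.5, -0.9]
opening: 0.0399
```

```bash
cat >> h.py <<'E'
def entry(vplug,dn):
    s=robot.read_state();c=viewer.get_calibration("wrist");R,t=bayT(BAY)
    g=s["tool_pos"]-[0,0,.167];n=R[:,2]
    P=plane(c,256,vplug,g-n*(dn+22)/1e3,n)
    off=(P-g)@R[:,0]*1e3            # bay x of plug's uphill bottom edge relative to grasp
    gx,gy,gz=R.T@(g-t)*1e3
    return dict(off=round(off,2),plug_centre_x=round(gx+off-11,2),plug_bottom_z=round(gz-dn-22,2),gy=round(gy,2))
E
python3 - <<'E'
from h import *
b=look('w20');print(edges(b),entry(edges(b)["plug"],27.2))
E
```

```text
t 17.7 a,b,z [-28.3   1.3 289.8] F u,w,z [-0.3  1.5 -0.9] yaw err deg 0.09 op 0.0398646538395625
socket pred [231.6 173.5] [284.8 173.6]
v170-205 [284, 272, 252, 257, 295, 329, 340, 342, 342, 340, 329, 274, 170, 110, 101, 103, 100, 99, 99, 99, 98, 103, 101, 107, 128, 136, 115, 104, 103, 102, 103, 103, 103, 102, 101, 103]
180 u226 [289, 283, 286, 268, 231, 213, 168, 145, 147, 185, 191, 210, 199, 201, 211, 217] u280 [277, 200, 160, 193, 234, 255, 258, 277, 274, 283, 283, 292, 294, 288, 286, 287, 293, 289]
182 u226 [285, 290, 287, 264, 238, 216, 175, 138, 124, 119, 131, 130, 133, 137, 128, 138] u280 [153, 123, 117, 128, 141, 152, 174, 204, 241, 275, 291, 287, 284, 292, 287, 286, 286, 283]
184 u226 [291, 291, 288, 273, 239, 226, 188, 136, 110, 107, 101, 110, 109, 105, 101, 109] u280 [108, 87, 102, 101, 104, 113, 125, 164, 213, 250, 258, 282, 285, 285, 284, 286, 286, 296]
186 u226 [287, 283, 286, 272, 247, 233, 194, 143, 100, 94, 98, 100, 100, 100, 103, 104] u280 [85, 96, 100, 105, 105, 104, 102, 144, 188, 196, 234, 274, 286, 287, 285, 281, 274, 272]
{'plug': 181.5, 'hl': 195, 'base': 210.4, 'slot': 249.9} {'off': np.float64(18.17), 'plug_centre_x': np.float64(5.56), 'plug_bottom_z': np.float64(14.49), 'gy': np.float64(-1.33)}
```

>>> {"op": "apply_moves", "data": {"deltas": [[36, [0.5, -1, 5], 0], [36, [0.9, -1, 5], 0], [36, [0, 0, 3], 0], [36, [0, 0, 0], 0], [36, [0, 0, 0], 0]]}}

```text
t: 18.38
tool_pos: [0.5635, -0.0749, 0.2772]
orientation: [-0.37, 3.12, -0.0]
force: [0.5, 0.2, -2.1]
opening: 0.0401
```

```bash
python3 - <<'E'
from h import *
b=look('w21');print(edges(b),entry(181.5,27.2))
E
```

```text
t 18.375 a,b,z [-27.   -1.8 277.2] F u,w,z [-0.5  0.  -2.1] yaw err deg 0.03 op 0.04006971171760598
socket pred [234.9 179.5] [291.4 179.5]
v170-205 [296, 293, 294, 294, 293, 293, 289, 273, 269, 298, 318, 275, 173, 111, 103, 104, 105, 101, 100, 102, 103, 105, 104, 113, 130, 138, 118, 109, 106, 104, 106, 105, 104, 106, 105, 104]
180 u226 [297, 299, 291, 297, 294, 275, 251, 216, 201, 155, 142, 160, 186, 204, 201, 211] u280 [316, 301, 281, 284, 305, 297, 248, 177, 148, 172, 202, 241, 262, 287, 293, 299, 291, 292]
182 u226 [301, 289, 299, 292, 294, 275, 250, 221, 185, 136, 114, 120, 124, 137, 131, 135] u280 [171, 181, 172, 160, 148, 154, 159, 139, 147, 182, 220, 250, 272, 286, 298, 296, 292, 291]
184 u226 [291, 290, 296, 293, 291, 286, 249, 202, 136, 116, 108, 111, 110, 108, 111, 114] u280 [114, 109, 97, 108, 93, 114, 115, 118, 132, 187, 227, 254, 276, 289, 294, 288, 290, 290]
186 u226 [296, 294, 296, 290, 289, 283, 254, 177, 126, 99, 106, 117, 102, 112, 107, 114] u280 [106, 89, 110, 107, 105, 105, 104, 111, 134, 176, 209, 232, 260, 279, 286, 288, 293, 295]
{'plug': 181.7, 'hl': 195, 'base': 210.5, 'slot': 249.8} {'off': np.float64(17.94), 'plug_centre_x': np.float64(1.17), 'plug_bottom_z': np.float64(2.36), 'gy': np.float64(1.76)}
```

>>> {"op": "apply_moves", "data": {"deltas": [[36, [1.5, 0.8, 0.8], 0], [36, [0, 0, 0.7], 0], [36, [0, 0, 0], 0], [36, [0, 0, 0], 0]]}}

```text
t: 18.92
tool_pos: [0.5618, -0.0745, 0.2757]
orientation: [-0.37, 3.12, 0.0]
force: [0.1, -0.1, -0.8]
opening: 0.0396
```

```bash
python3 - <<'E'
from h import *
b=look('w22');print(edges(b),entry(181.6,27.2))
E
```

```text
t 18.925 a,b,z [-25.5  -0.9 275.7] F u,w,z [-0.1 -0.2 -0.8] yaw err deg 0.03 op 0.03958165198609635
socket pred [233.5 182.4] [290.2 182.4]
v170-205 [295, 295, 295, 294, 295, 295, 294, 295, 294, 290, 265, 211, 140, 108, 104, 103, 101, 101, 101, 101, 103, 104, 102, 113, 133, 140, 116, 107, 105, 107, 106, 105, 106, 107, 106, 108]
180 u226 [298, 293, 301, 290, 286, 274, 276, 265, 270, 267, 266, 268, 265, 267, 273, 265] u280 [254, 255, 253, 248, 252, 260, 256, 256, 260, 260, 266, 286, 291, 292, 302, 294, 298, 290]
182 u226 [300, 294, 295, 288, 268, 237, 206, 186, 152, 141, 131, 139, 139, 146, 140, 143] u280 [133, 127, 134, 127, 130, 123, 140, 148, 180, 218, 241, 268, 286, 290, 294, 288, 294, 295]
184 u226 [297, 291, 293, 294, 274, 234, 213, 178, 119, 106, 107, 100, 108, 109, 111, 111] u280 [108, 102, 109, 113, 112, 101, 109, 131, 183, 224, 252, 273, 288, 288, 302, 295, 299, 297]
186 u226 [289, 289, 293, 297, 270, 245, 221, 183, 136, 102, 110, 108, 108, 120, 94, 100] u280 [109, 111, 103, 108, 100, 100, 103, 126, 161, 206, 225, 252, 280, 292, 291, 288, 289, 295]
{'plug': 181.1, 'hl': 195, 'base': 210.5, 'slot': 249.8} {'off': np.float64(17.89), 'plug_centre_x': np.float64(1.86), 'plug_bottom_z': np.float64(0.24), 'gy': np.float64(0.92)}
```

Rim v≈180.5 and plug v≈181.7 match, and lateral centres are 260.0 and 260.2. The plug is centred at the mouth, so I'll insert along the normal.

>>> {"op": "apply_moves", "data": {"deltas": [[36, [0.42, 0, 0.91], 0], [36, [0.42, 0, 0.91], 0], [36, [0.42, 0, 0.91], 0], [36, [0, 0, 0], 0]]}}

```text
t: 19.48
tool_pos: [0.5615, -0.0746, 0.2754]
orientation: [-0.37, 3.116, -0.001]
force: [-1.6, 3.3, 12.5]
opening: 0.0397
```

```bash
python3 - <<'E'
from h import *
b=look('w23');print(edges(b),entry(181.6,27.2))
E
```

```text
t 19.475 a,b,z [-25.2  -1.  275.4] F u,w,z [ 0.8  3.6 12.5] yaw err deg 0.04 op 0.03969899331605003
socket pred [233.8 181.9] [290.7 181.9]
v170-205 [296, 296, 295, 295, 296, 297, 296, 295, 293, 292, 270, 211, 136, 106, 107, 105, 102, 100, 99, 103, 102, 104, 104, 113, 134, 139, 118, 108, 106, 104, 108, 105, 107, 106, 107, 105]
180 u226 [295, 297, 299, 296, 287, 270, 259, 251, 238, 240, 246, 248, 254, 259, 252, 251] u280 [262, 261, 270, 284, 288, 276, 237, 228, 223, 235, 250, 260, 282, 301, 295, 298, 299, 299]
182 u226 [300, 298, 296, 296, 274, 241, 217, 196, 141, 121, 111, 126, 124, 128, 119, 119] u280 [127, 141, 140, 163, 165, 155, 128, 145, 154, 199, 233, 257, 281, 296, 300, 293, 297, 297]
184 u226 [298, 295, 291, 292, 275, 251, 222, 188, 131, 98, 109, 110, 116, 103, 111, 110] u280 [99, 113, 103, 113, 106, 112, 105, 126, 158, 200, 243, 266, 284, 296, 292, 292, 297, 300]
186 u226 [291, 293, 290, 288, 277, 246, 218, 181, 123, 107, 98, 109, 97, 106, 107, 99] u280 [98, 104, 101, 97, 110, 95, 101, 111, 143, 193, 240, 273, 278, 279, 282, 291, 291, 291]
{'plug': 181.1, 'hl': 195, 'base': 210.5, 'slot': 249.8} {'off': np.float64(17.04), 'plug_centre_x': np.float64(1.13), 'plug_bottom_z': np.float64(-0.14), 'gy': np.float64(0.99)}
```

>>> {"op": "apply_moves", "data": {"deltas": [[36, [0, 0, -2], 0], [36, [0.6, 0.7, 0], 0], [36, [0, 0, 1.5], 0], [36, [0, 0, 0], 0]]}}

```text
t: 20.02
tool_pos: [0.5608, -0.0745, 0.2758]
orientation: [-0.37, 3.116, -0.002]
force: [1.0, 0.8, 13.5]
opening: 0.0398
```

```bash
python3 - <<'E'
from h import *
b=look('w24');print(edges(b),entry(181.6,27.2))
E
```

```text
t 20.025 a,b,z [-24.5  -0.7 275.8] F u,w,z [-1.1  0.6 13.5] yaw err deg 0.03 op 0.03979197328894813
socket pred [233.8 182.9] [290.5 183. ]
v170-205 [295, 294, 295, 295, 295, 294, 295, 293, 293, 293, 284, 235, 147, 106, 105, 105, 104, 100, 99, 103, 104, 102, 105, 115, 133, 140, 120, 108, 106, 105, 105, 105, 105, 105, 107, 106]
180 u226 [294, 299, 300, 296, 293, 297, 289, 293, 287, 288, 287, 292, 285, 288, 277, 284] u280 [287, 284, 284, 286, 282, 289, 291, 287, 287, 284, 295, 292, 298, 300, 285, 301, 291, 298]
182 u226 [293, 297, 298, 287, 280, 237, 222, 196, 163, 152, 157, 151, 148, 151, 149, 147] u280 [154, 150, 151, 145, 149, 158, 167, 173, 191, 221, 244, 268, 289, 295, 296, 291, 293, 302]
184 u226 [301, 296, 299, 296, 272, 247, 225, 195, 137, 99, 105, 113, 107, 109, 100, 101] u280 [105, 99, 101, 103, 98, 109, 100, 129, 155, 205, 237, 263, 291, 290, 299, 297, 301, 290]
186 u226 [293, 292, 285, 287, 271, 242, 217, 168, 121, 109, 112, 103, 101, 111, 103, 97] u280 [113, 99, 108, 109, 93, 87, 96, 120, 151, 192, 230, 260, 284, 282, 295, 287, 295, 289]
{'plug': 181.4, 'hl': 195, 'base': 210.5, 'slot': 249.8} {'off': np.float64(17.11), 'plug_centre_x': np.float64(2.03), 'plug_bottom_z': np.float64(-0.1), 'gy': np.float64(0.72)}
```

```bash
python3 - <<'E'
from h import *
f=lambda n:cv2.resize((np.clip(cv2.imread(f"pics/{n}.png")[168:200,222:300].astype(float)/130,0,1)**.6*255).astype(np.uint8),(390,290),interpolation=cv2.INTER_CUBIC)
cv2.imwrite("pics/cmp.png",np.vstack([np.hstack([f("w21"),f("w22")]),np.hstack([f("w23"),f("w24")])]))
s=robot.read_state();c=viewer.get_calibration("wrist");R=Ro.from_rotvec(s["orientation"]).as_matrix()
for p in((.017,0,.215),(0,0,.167),(.017,-.017,.215),(.017,.017,.215)):print(proj(c,R@np.array(p)+s["tool_pos"]).round(1),c["cx"])
E
```

```text
[260.4 205.8] 260.1762063810841
[260.4 263.8] 260.1762063810841
[235.6 205.8] 260.1762063810841
[285.1 205.8] 260.1762063810841
```

View pics/cmp.png

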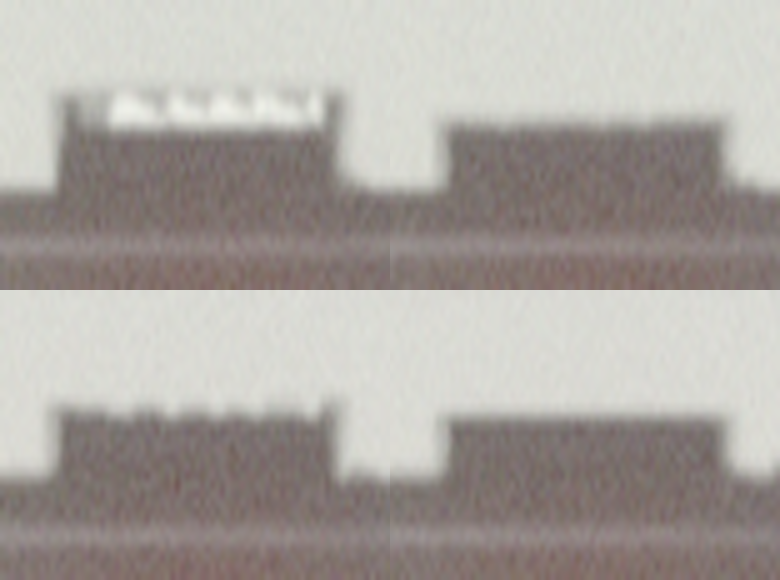

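```bash
cat >> h.py <<'E'
def dep():
    e=entry(181.6,27.2);s=robot.read_state();R,t=bayT(BAY);f=R.T@s["force"]
    print("t",s["t"],"px",e["plug_centre_x"],"b",-e["gy"],"depth",e["plug_bottom_z"],"Fbay",f.round(1))
E
python3 -c "
from h import *
dep()"
```

```text
t 20.075 px 2.03 b -0.72 depth -0.1 Fbay [ 4.1 -0.9 12. ]
```

>>> {"op": "apply_moves", "data": {"deltas": [[36, [-0.5, 0, -0.5], 0], [36, [-0.4, 0, 0.2], 0], [36, [0, 0, 0], 0]]}}

```text
t: 20.45
tool_pos: [0.5613, -0.0744, 0.2756]
orientation: [-0.37, 3.118, -0.002]
force: [-0.5, -0.5, 13.5]
opening: 0.04
```

```bash
python3 -c "
from h import *
dep()"
```

```text
t 20.45 px 1.87 b -0.75 depth -0.02 Fbay [ 6.3  0.4 12. ]
```

>>> {"op": "apply_moves", "data": {"deltas": [[36, [-0.6, 0, 0.3], 0], [36, [0, 0, 0], 0]]}}

```text
t: 20.7
tool_pos: [0.5618, -0.0743, 0.2753]
orientation: [-0.37, 3.118, -0.002]
force: [-1.7, -0.9, 13.1]
opening: 0.0398
```

```bash
python3 -c "
from h import *
dep()"
```

```text
t 20.7 px 1.27 b -0.74 depth -0.06 Fbay [ 7.2  0.5 11.1]
```

>>> {"op": "apply_moves", "data": {"deltas": [[36, [-0.6, 0, 0.3], 0], [36, [0, 0, 0], 0]]}}

```text
t: 20.95
tool_pos: [0.5624, -0.0741, 0.2749]
orientation: [-0.37, 3.118, -0.002]
force: [-0.4, 0.3, 12.3]
opening: 0.0401
```

```bash
python3 -c "
from h import *
dep();b=look('w25');print(edges(b))"
```

```text
t 20.95 px 0.45 b -0.71 depth -0.19 Fbay [ 5.5 -0.4 11.1]
t 20.95 a,b,z [-26.2  -0.7 274.9] F u,w,z [ 0.3  0.4 12.3] yaw err deg 0.03 op 0.040091309478443075
socket pred [233.5 181.1] [290.6 181.2]
v170-205 [296, 297, 297, 297, 295, 295, 295, 296, 291, 275, 256, 222, 144, 107, 106, 104, 104, 99, 100, 103, 103, 102, 104, 113, 133, 140, 120, 109, 105, 104, 106, 105, 105, 105, 107, 103]
180 u226 [299, 298, 302, 296, 263, 242, 229, 209, 192, 192, 204, 217, 220, 224, 222, 227] u280 [213, 217, 250, 284, 283, 257, 199, 188, 205, 220, 249, 269, 290, 296, 300, 300, 300, 304]
182 u226 [298, 292, 292, 291, 268, 229, 207, 182, 139, 118, 116, 118, 127, 132, 123, 127] u280 [117, 136, 140, 166, 161, 160, 153, 140, 160, 203, 241, 266, 286, 293, 295, 293, 294, 297]
184 u226 [294, 295, 295, 296, 275, 237, 222, 184, 131, 117, 109, 111, 119, 101, 97, 112] u280 [112, 101, 120, 95, 106, 105, 102, 129, 157, 200, 243, 274, 288, 301, 301, 298, 293, 299]
186 u226 [292, 294, 290, 290, 261, 236, 220, 184, 132, 105, 99, 93, 99, 111, 107, 113] u280 [105, 110, 95, 99, 103, 103, 100, 112, 159, 207, 245, 271, 288, 293, 286, 277, 271, 283]
{'plug': 181.4, 'hl': 195, 'base': 210.5, 'slot': 249.9}
```

>>> {"op": "apply_moves", "data": {"deltas": [[36, [0.8, 0.3, -0.35], 0], [36, [0, 0.3, 0], 0], [36, [0, 0, 0], 0]]}}

```text
t: 21.38
tool_pos: [0.5619, -0.0739, 0.2751]
orientation: [-0.37, 3.116, -0.003]
force: [3.6, -2.8, 8.2]
opening: 0.0396
```

```bash
python3 -c "
from h import *
dep()"
```

```text
t 21.375 px 0.6 b -0.43 depth -0.2 Fbay [0.9 3.5 8.6]
```

>>> {"op": "apply_moves", "data": {"deltas": [[36, [0, 0.4, 0], 0], [36, [0, 0.2, 0], 0]]}}

```text
t: 21.62
tool_pos: [0.5618, -0.0737, 0.2752]
orientation: [-0.37, 3.116, -0.005]
force: [4.0, -4.3, 6.9]
opening: 0.0396
```

```bash
python3 -c "
from h import *
dep()"
```

```text
t 21.625 px 0.65 b -0.16 depth -0.13 Fbay [0.3 5.1 7.5]
```

>>> {"op": "apply_moves", "data": {"deltas": [[36, [0, 0.4, 0], 0], [36, [0, 0.2, 0], 0]]}}

```text
t: 21.88
tool_pos: [0.5617, -0.0731, 0.2751]
orientation: [-0.369, 3.116, -0.005]
force: [4.1, -3.5, 6.3]
opening: 0.0402
```

```bash
python3 -c "
from h import *
dep();b=look('w26');print(edges(b))"
```

```text
t 21.875 px 0.58 b 0.39 depth -0.18 Fbay [-0.2  4.3  7. ]
t 21.875 a,b,z [-25.7   0.4 275.1] F u,w,z [-3.2 -4.3  6.3] yaw err deg 0.02 op 0.04015459759397827
socket pred [232.3 181.2] [289.4 181.3]
v170-205 [297, 296, 295, 296, 295, 295, 295, 296, 290, 276, 252, 217, 145, 108, 105, 106, 103, 99, 102, 104, 103, 103, 105, 113, 133, 140, 120, 109, 105, 106, 104, 106, 105, 106, 106, 106]
180 u226 [298, 297, 287, 265, 244, 226, 205, 195, 193, 201, 214, 217, 219, 222, 222, 224] u280 [233, 255, 281, 301, 270, 218, 195, 201, 225, 254, 275, 289, 294, 302, 296, 295, 289, 298]
182 u226 [295, 296, 292, 274, 230, 211, 174, 143, 130, 119, 127, 126, 138, 127, 135, 134] u280 [131, 148, 163, 166, 160, 125, 130, 151, 198, 245, 272, 292, 295, 303, 296, 300, 294, 295]
184 u226 [295, 293, 291, 275, 239, 219, 193, 147, 110, 103, 112, 98, 99, 111, 105, 112] u280 [106, 110, 95, 109, 109, 106, 117, 147, 202, 247, 270, 282, 295, 297, 299, 301, 294, 302]
186 u226 [292, 296, 296, 272, 245, 224, 201, 143, 117, 110, 116, 112, 112, 101, 102, 104] u280 [101, 100, 102, 112, 114, 116, 117, 161, 223, 255, 248, 240, 251, 259, 270, 282, 289, 290]
{'plug': 181.4, 'hl': 195, 'base': 210.5, 'slot': 249.9}
```

```bash
python3 - <<'E'
from h import *
def sl(b,lo,hi,mode,us):
    P=[]
    for u in us:
        r=b[lo:hi,u-2:u+3].astype(float).mean(1).sum(1)
        if mode=="pk": w=np.clip(r-112,0,None);P.append((u,lo+(w*np.arange(len(r))).sum()/w.sum()))
        else:
            d=np.gradient(r);i=np.argmax(d) if mode=="up" else np.argmin(d);i=min(max(i,1),len(d)-2)
            den=abs(d[i-1])-2*abs(d[i])+abs(d[i+1]);P.append((u,lo+i+.5*(abs(d[i-1])-abs(d[i+1]))/den))
    P=np.array(P);k=np.polyfit(P[:,0]-260,P[:,1],1);return np.degrees(np.arctan(k[0])).round(2),k[1].round(2)
for n in("w5","w20","w24","w26"):
    b=cv2.imread(f"pics/{n}.png")
    print(n,"hl",sl(b,190,199,"pk",range(222,300,4)),"base",sl(b,203,217,"up",range(232,290,4)),"plug",sl(b,176,187,"dn",range(238,284,3)),"slot",sl(b,243,256,"dn",range(240,282,4)))
b=cv2.imread("pics/w20.png");print("rim w20",sl(b,168,174,"dn",range(236,280,3)))
b=cv2.imread("pics/w3.png");print([b[125:175,u-2:u+3].mean(1).sum(1).astype(int)[:45].tolist() for u in(232,240,248,256)])
E
```

```text
w5 hl (np.float64(-0.06), np.float64(193.55)) base (np.float64(-0.08), np.float64(209.2)) plug (np.float64(-0.1), np.float64(180.77)) slot (np.float64(0.09), np.float64(247.62))
w20 hl (np.float64(0.05), np.float64(194.73)) base (np.float64(0.13), np.float64(210.44)) plug (np.float64(-0.12), np.float64(181.53)) slot (np.float64(0.16), np.float64(249.84))
w24 hl (np.float64(0.05), np.float64(194.72)) base (np.float64(-0.03), np.float64(210.44)) plug (np.float64(0.02), np.float64(181.41)) slot (np.float64(0.35), np.float64(249.77))
w26 hl (np.float64(-0.02), np.float64(194.75)) base (np.float64(-0.03), np.float64(210.52)) plug (np.float64(0.24), np.float64(181.45)) slot (np.float64(-0.05), np.float64(249.84))
rim w20 (np.float64(-1.6), np.float64(171.14))
[[261, 260, 261, 261, 259, 259, 256, 258, 258, 259, 261, 260, 257, 258, 255, 234, 200, 178, 179, 187, 200, 209, 206, 191, 183, 173, 174, 178, 190, 202, 212, 220, 228, 235, 266, 309, 310, 275, 260, 260, 257, 259, 261, 261, 261], [259, 258, 258, 260, 256, 258, 258, 255, 260, 258, 257, 260, 257, 257, 254, 231, 197, 178, 189, 223, 277, 312, 319, 313, 298, 266, 239, 230, 235, 232, 233, 236, 233, 237, 270, 308, 296, 267, 258, 255, 257, 260, 259, 259, 258], [257, 258, 256, 259, 259, 257, 257, 258, 257, 258, 258, 256, 259, 260, 249, 229, 188, 177, 206, 251, 299, 316, 321, 314, 298, 262, 238, 230, 233, 234, 234, 233, 233, 247, 287, 317, 291, 263, 254, 259, 258, 259, 259, 258, 259], [259, 259, 257, 257, 261, 258, 259, 257, 258, 258, 260, 258, 256, 260, 252, 226, 188, 178, 194, 240, 289, 315, 317, 312, 290, 257, 237, 233, 232, 232, 231, 232, 237, 250, 284, 300, 280, 263, 257, 257, 257, 259, 258, 257, 260]]
```

>>> {"op": "apply_moves", "data": {"deltas": [[36, [-0.3, -1.2, -3.4], -0.012], [36, [0, 0, 0], 0], [36, [0, 0, 0], 0], [36, [0, 0, 0], 0]]}}

```text
t: 22.42
tool_pos: [0.5608, -0.0731, 0.2762]
orientation: [0.389, -3.116, -0.001]
force: [-0.1, -1.0, -0.7]
opening: 0.0398
```

```bash
cat >> h.py <<'E'
def rim(b):
    # gap above plug: mean rows, and left/right rims just above the plug edge
    g=b.astype(float).sum(2);print("rows174-184",g[174:185,240:282].mean(1).astype(int).tolist(),"L(u228-238)",g[178:180,228:239].mean(0).astype(int).tolist(),"R(u284-295)",g[178:180,284:296].mean(0).astype(int).tolist())
E
python3 -c "
from h import *
dep();b=viewer.read_camera('wrist');cv2.imwrite('pics/w27.png',b);rim(b);print(edges(b))
for n in ('w21','w25','w23','w24'):print(n);rim(cv2.imread(f'pics/{n}.png'))"
```

```text
t 22.425 px 2.89 b 0.62 depth 0.47 Fbay [-0.   1.  -0.8]
rows174-184 [294, 294, 294, 295, 293, 293, 283, 237, 153, 109, 105] L(u228-238) [291, 297, 294, 291, 296, 297, 293, 294, 296, 294, 288] R(u284-295) [294, 292, 293, 295, 298, 292, 295, 297, 294, 290, 295, 296]
{'plug': 181.4, 'hl': 195, 'base': 210.5, 'slot': 249.8}
w21
rows174-184 [293, 294, 288, 274, 265, 290, 307, 266, 170, 111, 105] L(u228-238) [296, 295, 291, 275, 250, 237, 216, 196, 189, 202, 220] R(u284-295) [302, 296, 251, 204, 187, 193, 216, 246, 267, 289, 297, 297]
w25
rows174-184 [295, 295, 295, 295, 290, 273, 252, 219, 144, 108, 106] L(u228-238) [295, 295, 289, 282, 277, 275, 272, 273, 273, 275, 278] R(u284-295) [289, 278, 274, 263, 272, 280, 281, 291, 291, 298, 295, 301]
w23
rows174-184 [296, 296, 295, 295, 294, 290, 268, 210, 135, 107, 107] L(u228-238) [300, 291, 298, 298, 289, 295, 293, 292, 290, 288, 289] R(u284-295) [288, 291, 284, 281, 277, 287, 284, 291, 294, 298, 292, 295]
w24
rows174-184 [295, 294, 294, 294, 294, 294, 284, 235, 147, 107, 105] L(u228-238) [293, 299, 294, 298, 296, 298, 293, 295, 293, 291, 294] R(u284-295) [292, 295, 294, 298, 295, 294, 294, 294, 298, 299, 293, 300]
```

>>> {"op": "apply_moves", "data": {"deltas": [[36, [-1.5, -1.4, 0.2], 0], [36, [0, 0, 0], 0], [36, [0, 0, 0], 0]]}}

```text
t: 22.85
tool_pos: [0.563, -0.0742, 0.2766]
orientation: [0.389, -3.117, -0.0]
force: [-0.3, -0.1, -2.0]
opening: 0.0396
```

```bash
python3 -c "
from h import *
dep();b=viewer.read_camera('wrist');cv2.imwrite('pics/w28.png',b);rim(b);g=b.astype(int).sum(2)
for r in(181,182,183,184,186):print(r,g[r,228:239].tolist(),g[r,284:296].tolist())"
```

```text
t 22.85 px 1.12 b -1.0 depth 1.58 Fbay [-0.5  0.  -1.9]
rows174-184 [293, 293, 294, 287, 271, 265, 286, 256, 162, 109, 105] L(u228-238) [292, 295, 287, 272, 248, 234, 218, 209, 210, 225, 234] R(u284-295) [281, 268, 244, 236, 236, 242, 255, 267, 285, 290, 295, 295]
181 [290, 290, 294, 259, 234, 206, 172, 142, 130, 149, 168] [273, 249, 192, 152, 155, 185, 229, 256, 280, 288, 291, 288]
182 [294, 293, 287, 267, 231, 205, 159, 128, 120, 119, 124] [177, 166, 152, 149, 161, 197, 234, 258, 277, 292, 296, 297]
183 [298, 297, 285, 269, 227, 204, 145, 105, 100, 108, 112] [110, 123, 121, 135, 156, 199, 235, 262, 283, 293, 293, 292]
184 [294, 300, 294, 268, 234, 194, 145, 113, 106, 103, 112] [107, 109, 118, 127, 153, 196, 245, 265, 284, 289, 296, 298]
186 [288, 294, 282, 268, 226, 183, 129, 101, 104, 102, 98] [96, 87, 92, 109, 152, 196, 244, 266, 284, 294, 286, 274]
```

>>> {"op": "apply_moves", "data": {"deltas": [[36, [0.8, 0.3, -0.3], 0], [36, [0.4, 0, 0.9], 0], [36, [0.4, 0, 0.9], 0], [36, [0, 0, 0], 0], [36, [0, 0, 0], 0]]}}

```text
t: 23.52
tool_pos: [0.5616, -0.0743, 0.2756]
orientation: [-0.389, 3.117, -0.0]
force: [0.2, 1.3, 3.6]
opening: 0.0401
```

```bash
python3 -c "
from h import *
dep();b=viewer.read_camera('wrist');cv2.imwrite('pics/w29.png',b);rim(b)"
```

```text
t 23.525 px 1.76 b -0.74 depth 0.15 Fbay [ 1.1 -1.2  3.4]
rows174-184 [294, 294, 294, 294, 294, 289, 263, 201, 129, 104, 105] L(u228-238) [294, 296, 293, 294, 290, 294, 287, 291, 291, 290, 291] R(u284-295) [291, 291, 290, 289, 295, 297, 295, 289, 294, 294, 289, 296]
```

>>> {"op": "apply_moves", "data": {"deltas": [[36, [0.4, 0, 0.9], 0], [36, [0.2, 0, 0.5], 0], [36, [0, 0, 0], 0]]}}

```text
t: 23.95
tool_pos: [0.5614, -0.0744, 0.2755]
orientation: [-0.389, 3.115, -0.001]
force: [-1.3, 2.6, 10.7]
opening: 0.0401
```

```bash
python3 -c "
from h import *
dep();b=viewer.read_camera('wrist');cv2.imwrite('pics/w30.png',b);rim(b)"
```

```text
t 23.95 px 1.46 b -0.76 depth -0.05 Fbay [ 5.1 -2.8  9.4]
rows174-184 [295, 295, 295, 294, 294, 289, 260, 197, 129, 107, 104] L(u228-238) [295, 295, 298, 295, 293, 291, 289, 289, 288, 289, 292] R(u284-295) [292, 290, 291, 289, 290, 292, 290, 293, 295, 292, 292, 292]
```

>>> {"op": "apply_moves", "data": {"deltas": [[36, [0, 0.4, -1.0], 0], [36, [0, 0.4, 0], 0], [36, [0, 0.3, 0.2], 0]]}}

```text
t: 24.38
tool_pos: [0.5612, -0.0739, 0.2756]
orientation: [-0.389, 3.115, -0.003]
force: [3.3, -2.9, 7.9]
opening: 0.0398
```

```bash
python3 -c "
from h import *
dep()"
```

```text
t 24.375 px 1.64 b -0.26 depth 0.0 Fbay [1.1 3.6 8.3]
```

>>> {"op": "apply_moves", "data": {"deltas": [[36, [0, -0.6, 0], 0], [36, [0, -0.6, 0], 0], [36, [0, -0.5, 0], 0]]}}

```text
t: 24.75
tool_pos: [0.5614, -0.0746, 0.2756]
orientation: [-0.389, 3.116, 0.001]
force: [2.0, 5.3, 9.8]
opening: 0.0399
```

```bash
python3 -c "
from h import *
dep()"
```

```text
t 24.75 px 1.66 b -1.02 depth -0.0 Fbay [ 1.2 -4.7 10.3]
```

>>> {"op": "apply_moves", "data": {"deltas": [[36, [0, -0.6, 0], 0], [36, [0, -0.5, 0.2], 0]]}}

```text
t: 25.0
tool_pos: [0.5617, -0.0751, 0.2755]
orientation: [-0.389, 3.116, 0.003]
force: [1.6, 7.9, 12.0]
opening: 0.0398
```

```bash
python3 -c "
from h import *
dep();b=viewer.read_camera('wrist');cv2.imwrite('pics/w31.png',b);rim(b);print(edges(b))"
```

```text
t 25.0 px 1.57 b -1.52 depth -0.01 Fbay [ 2.  -7.3 12.3]
rows174-184 [295, 294, 294, 294, 294, 289, 262, 201, 130, 104, 106] L(u228-238) [297, 294, 298, 295, 293, 291, 288, 291, 291, 291, 290] R(u284-295) [290, 294, 290, 291, 294, 297, 295, 296, 289, 295, 292, 294]
{'plug': 181.0, 'hl': 195, 'base': 210.5, 'slot': 250.1}
```

```bash
python3 - <<'E'
from h import *
from scipy.optimize import least_squares
def pp(c,s,th,pts,piv,x0):
    R=Ro.from_rotvec(s["orientation"]).as_matrix();t=np.radians(th)
    return np.array([proj(c,R@(np.array([px*np.cos(t)-(pz-piv)*np.sin(t)+x0,0,167-((pz-piv)*np.cos(t)+px*np.sin(t))])/1e3)+s["tool_pos"])[1] for px,pz in pts])
s=robot.read_state();c=viewer.get_calibration("wrist")
P=[(11,0),(24,28),(14,28)]
print("now",edges(cv2.imread("pics/w27.png")))
for name,o in(("w6",[180.8,193.5,209.2]),("w14",[176.7,193,208.2]),("w27",[181.45,194.75,210.5])):
    for dn in(25,27.2,29.4):
        f=lambda q:pp(c,s,q[0],P,dn+22-q[1]*np.sin(np.radians(q[0])),q[1])-o
        r=least_squares(f,[25,3]);print(name,"dn",dn,r.x.round(2),r.fun.round(2))
    f=lambda q:pp(c,s,q[0],P,q[2],q[1])-o
    r=least_squares(f,[25,3,50]);print(name,"free th,x0,piv",r.x.round(2),r.fun.round(2),"dn",r.x[2]-22+r.x[1]*np.sin(np.radians(r.x[0])))
# camera-to-tool geometry check
R=Ro.from_rotvec(s["orientation"]).as_matrix();print(R.T@(-np.array(c["R"]).T@np.array(c["t"]).ravel()-s["tool_pos"]),(np.array(c["R"])@R).round(3).tolist())
E
```

```text
now {'plug': 181.4, 'hl': 195, 'base': 210.5, 'slot': 249.8}
w6 dn 25 [23.45 11.03] [ 0.17  0.77 -0.99]
w6 dn 27.2 [23.77  8.95] [ 0.21  0.9  -1.17]
w6 dn 29.4 [24.08  6.81] [ 0.24  1.02 -1.34]
w6 free th,x0,piv [21.74 21.34 27.27] [-0. -0. -0.] dn 13.171417446084135
w14 dn 25 [27.46 12.78] [ 0.19  0.8  -1.06]
w14 dn 27.2 [27.85 10.37] [ 0.23  0.94 -1.26]
w14 dn 29.4 [28.25  7.87] [ 0.28  1.07 -1.45]
w14 free th,x0,piv [25.41 24.16 25.14] [-0. -0. -0.] dn 13.507129971708256
w27 dn 25 [24.01 10.16] [ 0.2   0.87 -1.14]
w27 dn 27.2 [24.34  8.01] [ 0.24  1.   -1.31]
w27 dn 29.4 [24.66  5.8 ] [ 0.28  1.12 -1.49]
w27 free th,x0,piv [22.03 21.94 25.54] [-0. -0. -0.] dn 11.76894479983763
[ 8.46803241e-02 -6.55400314e-05  2.13073682e-02] [[0.001, 1.0, 0.0], [-0.954, 0.001, -0.299], [-0.299, -0.0, 0.954]]
```

>>> {"op": "apply_moves", "data": {"deltas": [[36, [-0.6, 0.8, -2.2], 0], [36, [-0.9, 0.8, 0.4], 0], [36, [0, 0, 0.8], 0], [36, [0, 0, 0.4], 0]]}}

```text
t: 25.55
tool_pos: [0.5623, -0.0743, 0.2752]
orientation: [-0.389, 3.117, 0.0]
force: [-0.6, 0.9, 7.4]
opening: 0.0395
```

```bash
python3 -c "
from h import *
dep()"
```

```text
t 25.55 px 1.08 b -0.86 depth 0.07 Fbay [ 3.5 -1.   6.5]
```

>>> {"op": "apply_moves", "data": {"deltas": [[36, [-0.5, 0, 0.4], 0], [36, [-0.5, 0, 0.3], 0]]}}

```text
t: 25.8
tool_pos: [0.5633, -0.0741, 0.2745]
orientation: [-0.389, 3.117, -0.0]
force: [2.3, 0.2, -1.1]
opening: 0.0399
```

```bash
python3 -c "
from h import *
dep()"
```

```text
t 25.8 px -0.07 b -0.96 depth -0.15 Fbay [-2.5  0.3 -0. ]
```

>>> {"op": "apply_moves", "data": {"deltas": [[36, [-0.5, 0, 0.3], 0], [36, [-0.5, 0, 0.3], 0]]}}

```text
t: 26.05
tool_pos: [0.5638, -0.0737, 0.2727]
orientation: [0.389, -3.116, -0.001]
force: [-0.9, -0.2, -2.2]
opening: 0.0397
```

```bash
python3 -c "
from h import *
dep();b=viewer.read_camera('wrist');cv2.imwrite('pics/w32.png',b);rim(b);print(edges(b))"
```

```text
t 26.05 px -0.96 b -0.66 depth -1.55 Fbay [-0.1 -0.  -2.4]
rows174-184 [297, 296, 296, 295, 289, 281, 277, 242, 159, 111, 106] L(u228-238) [293, 285, 269, 263, 258, 248, 244, 245, 257, 262, 256] R(u284-295) [294, 278, 267, 262, 269, 276, 284, 289, 288, 293, 294, 300]
{'plug': 181.6, 'hl': 195, 'base': 210.5, 'slot': 249.8}
```

It dropped in: depth −1.6 mm with no force. Continuing along the normal.

>>> {"op": "apply_moves", "data": {"deltas": [[36, [0.8, 0, 1.7], 0], [36, [0.8, 0, 1.8], 0], [36, [0, 0, 0], 0]]}}

```text
t: 26.48
tool_pos: [0.5624, -0.0741, 0.2698]
orientation: [0.389, -3.117, -0.0]
force: [-0.2, -0.7, -2.1]
opening: 0.04
```

```bash
python3 -c "
from h import *
dep()"
```

```text
t 26.475 px -1.15 b -0.74 depth -4.77 Fbay [-0.5  0.6 -2.1]
```

>>> {"op": "apply_moves", "data": {"deltas": [[36, [0.8, 0, 1.8], 0], [36, [0.8, 0, 1.8], 0], [36, [0, 0, 0], 0]]}}

```text
t: 26.85
tool_pos: [0.5609, -0.0745, 0.2663]
orientation: [0.389, -3.117, -0.0]
force: [0.0, 0.7, -1.5]
opening: 0.0398
```

```bash
python3 -c "
from h import *
dep()"
```

```text
t 26.85 px -1.26 b -0.76 depth -8.6 Fbay [-0.8 -0.6 -1.3]
```

Sliding in freely: depth −8.6 mm with almost no force.

>>> {"op": "apply_moves", "data": {"deltas": [[36, [0.85, 0, 1.8], 0], [36, [0.85, 0, 1.8], 0], [36, [0.85, 0, 1.8], 0], [36, [0, 0, 0], 0]]}}

```text
t: 27.35
tool_pos: [0.5585, -0.0751, 0.2609]
orientation: [0.389, -3.117, -0.0]
force: [0.4, 0.2, -1.4]
opening: 0.0397
```

```bash
python3 -c "
from h import *
dep()"
```

```text
t 27.35 px -1.24 b -0.82 depth -14.61 Fbay [-1.  -0.1 -1.1]
```

>>> {"op": "apply_moves", "data": {"deltas": [[36, [0.85, 0, 1.8], 0], [36, [0.85, 0, 1.8], 0], [36, [0, 0, 0], 0]]}}

```text
t: 27.72
tool_pos: [0.5568, -0.0756, 0.2573]
orientation: [0.389, -3.117, -0.0]
force: [-0.4, -0.2, -1.6]
opening: 0.0397
```

```bash
python3 -c "
from h import *
dep()"
```

```text
t 27.725 px -1.21 b -0.85 depth -18.57 Fbay [-0.3  0.1 -1.7]
```

>>> {"op": "apply_moves", "data": {"deltas": [[36, [0.85, 0, 1.8], 0], [36, [0.7, 0, 1.5], 0], [36, [0.6, 0, 1.3], 0], [36, [0.4, 0, 0.9], 0], [36, [0, 0, 0], 0]]}}

```text
t: 28.35
tool_pos: [0.5556, -0.0761, 0.2543]
orientation: [-0.388, 3.114, -0.001]
force: [-0.8, 1.8, 10.5]
opening: 0.0396
```

```bash
python3 -c "
from h import *
dep();b=viewer.read_camera('wrist');cv2.imwrite('pics/w33.png',b);print(edges(b))"
```

```text
t 28.35 px -2.22 b -1.07 depth -21.82 Fbay [ 4.8 -1.9  9.3]
{'plug': 13.6, 'hl': 189, 'base': 210.5, 'slot': 249.9}
```

Seated: depth −21.8 mm against 10 N. I'll unload, open and retreat.

>>> {"op": "apply_moves", "data": {"deltas": [[60, [-0.5, 0, -1.2], 0], [60, [0, 0, 0], 0], [60, [0, 0, 0], 0], [60, [0, 0, -10], 0], [60, [0, 0, -25], 0]]}}

```text
t: 29.02
tool_pos: [0.5543, -0.0759, 0.2875]
orientation: [0.388, -3.114, -0.002]
force: [0.2, -0.0, 0.8]
opening: 0.0601
```

>>> {"op": "apply_moves", "data": {"deltas": [[60, [0, 0, -45], 0], [60, [0, 0, -45], 0], [30, [0, 0, 0], 0.15], [0, [20, 0, 0], 0.18], [0, [0, 0, 0], 0]], "grip_force": 10}}

```text
t: 29.65
tool_pos: [0.5345, -0.0781, 0.3789]
orientation: [0.128, 3.139, -0.0]
force: [-0.7, -0.2, -0.4]
opening: 0.0342
```

```bash
python3 - <<'E'
from h import *
s=st();c=viewer.get_calibration("wrist");b=viewer.read_camera("wrist");cv2.imwrite("pics/l1.png",b)
print("q6",s["q"][5])
h=cv2.cvtColor(b,cv2.COLOR_BGR2HSV);R,t=bayT(BAY)
m=cv2.inRange(h,(0,170,90),(6,255,255))|cv2.inRange(h,(175,170,90),(180,255,255))
for k in sorted(cv2.findContours(m,0,1)[0],key=cv2.contourArea)[-2:]:
    mo=cv2.moments(k)
    if mo["m00"]: u,v=mo["m10"]/mo["m00"],mo["m01"]/mo["m00"];X=plane(c,u,v,t+R[:,2]*.027,R[:,2]);p=R.T@(X-t)*1e3;print("red",round(u),round(v),mo["m00"],p.round(1),"theta",np.arctan2(p[0]-23,p[1]+55),np.hypot(p[0]-23,p[1]+55))
m=cv2.inRange(h,(5,170,60),(18,255,255));k=max(cv2.findContours(m,0,1)[0],key=cv2.contourArea);print("orange",cv2.contourArea(k),cv2.boundingRect(k))
# expected seated block corners (top face z=77) in this picture
for p in[(14,20,77),(14,-20,77),(14,20,6),(14,-20,6),(24,26,6),(24,-26,6)]:print(p,proj(c,R@(np.array(p)/1e3)+t).round(1))
E
```

```text
t 29.65 a,b,z [  1.9   1.9 378.9] F u,w,z [ 0.7  0.  -0.4] yaw err deg -18.17 op 0.03416755652968035
q6 -1.7291126576447229
red 115 13 14.5 [181.5  34.4  27. ] theta 1.0570278037119225 181.99168346551625
red 230 104 384.5 [109.6  -7.4  27. ] theta 1.0682861835190092 98.79919336677148
orange 2237.0 (237, 183, 53, 63)
(14, 20, 77) [243.1 248.9]
(14, -20, 77) [291.  234.7]
(14, 20, 6) [236.7 191.9]
(14, -20, 6) [275.7 179.5]
(24, 26, 6) [227.3 186.4]
(24, -26, 6) [279.2 169.9]
```

Pack outline matches the seated prediction. The knob is at θ≈1.07. Moving behind it with the fingers closed and yawed to push tangentially.

>>> {"op": "apply_moves", "data": {"deltas": [[0, [49, -4, 0], 0], [0, [48, -4, 0], 0], [0, [0, 0, 0], 0.18], [0, [0, 0, 0], 0.18], [0, [0, 0, 0], 0.18]]}}

```text
t: 30.32
tool_pos: [0.4381, -0.0781, 0.3787]
orientation: [0.964, 2.989, 0.0]
force: [0.4, 0.3, 0.2]
opening: 0.0007
```

>>> {"op": "apply_moves", "data": {"deltas": [[0, [0, 0, 0], 0.18], [0, [0, 0, 15], 0.03], [0, [0, 0, 0], 0]]}}

```text
t: 30.7
tool_pos: [0.4374, -0.0778, 0.3613]
orientation: [-1.261, -2.874, 0.001]
force: [0.1, 0.2, -1.1]
opening: 0.0004
```

```bash
python3 - <<'E'
from h import *
s=st();c=viewer.get_calibration("wrist");b=viewer.read_camera("wrist");cv2.imwrite("pics/l2.png",b);R,t=bayT(BAY)
T=R.T@(s["tool_pos"]-[0,0,.186]-t)*1e3;print("tip bay",T.round(1),s["q"].round(2))
h=cv2.cvtColor(b,cv2.COLOR_BGR2HSV);m=cv2.inRange(h,(0,170,90),(6,255,255))|cv2.inRange(h,(175,170,90),(180,255,255))
k=max(cv2.findContours(m,0,1)[0],key=cv2.contourArea);mo=cv2.moments(k);u,v=mo["m10"]/mo["m00"],mo["m01"]/mo["m00"];X=plane(c,u,v,t+R[:,2]*.027,R[:,2]);print((R.T@(X-t)*1e3).round(1),u,v,cv2.contourArea(k))
E
```

```text
t 30.7 a,b,z [ 96.3  24.8 361.3] F u,w,z [-0.2  0.1 -1.1] yaw err deg -60.88 op 0.0004493517697194743
tip bay [133.5 -24.8  58.4] [-0.29 -0.28  1.96  0.    1.47 -1.04]
[243.1  61.4  27. ] 18.10843373493976 293.7831325301205 41.5
```

>>> {"op": "apply_moves", "data": {"deltas": [[0, [0, 0, 20], 0], [0, [0, 0, 15], 0], [0, [0, 0, 0], 0]]}}

```text
t: 31.12
tool_pos: [0.4372, -0.0779, 0.3268]
orientation: [-1.266, -2.872, 0.001]
force: [-0.6, 0.0, 0.5]
opening: 0.0005
```

```bash
cat >> h.py <<'E'
def plan(ths,zt,d):
    s=st();R,t=bayT(BAY);T=Ro.from_rotvec(s["orientation"]).as_matrix();p=s["tool_pos"]-[0,0,.186]
    print("tip bay",(R.T@(p-t)*1e3).round(1),"q6",s["q"][5].round(2));yt=np.arctan2(T[1,0],T[0,0]);u=np.cross(R[:,1],[0,0,1]);y0=np.arctan2(u[1],u[0])
    for th in ths:
        q=np.array([23+99*np.sin(th)+d*np.cos(th),-55+99*np.cos(th)-d*np.sin(th),zt])/1e3
        w=R@q+t;D=(w-p)*1e3;x=np.array([np.cos(yt),np.sin(yt)]);y=np.array([x[1],-x[0]])
        dy=(yt-(y0-th)+np.pi)%(2*np.pi)-np.pi   # tool z points down: +yaw lowers world yaw
        print(round(th,2),[0,[round(D[:2]@x,1),round(D[:2]@y,1),round(-D[2],1)],round(dy,3)]);p=w;yt=y0-th
E
python3 -c "
from h import *
plan([1.0,.9,.8,.7,.6,.5,.4,.3,.2,.1,.05,0],25,14.5)"
```

```text
t 31.125 a,b,z [ 96.5  24.8 326.8] F u,w,z [0.6 0.2 0.5] yaw err deg -61.09 op 0.0005460679869616766
tip bay [119.  -24.8  27. ] q6 -1.03
1.0 [0, [np.float64(-11.4), np.float64(-2.2), np.float64(3.9)], np.float64(-0.066)]
0.9 [0, [np.float64(-9.7), np.float64(-1.3), np.float64(1.9)], np.float64(-0.1)]
0.8 [0, [np.float64(-9.6), np.float64(-1.4), np.float64(2.3)], np.float64(-0.1)]
0.7 [0, [np.float64(-9.5), np.float64(-1.4), np.float64(2.6)], np.float64(-0.1)]
0.6 [0, [np.float64(-9.5), np.float64(-1.4), np.float64(3.0)], np.float64(-0.1)]
0.5 [0, [np.float64(-9.4), np.float64(-1.4), np.float64(3.2)], np.float64(-0.1)]
0.4 [0, [np.float64(-9.3), np.float64(-1.3), np.float64(3.5)], np.float64(-0.1)]
0.3 [0, [np.float64(-9.2), np.float64(-1.3), np.float64(3.7)], np.float64(-0.1)]
0.2 [0, [np.float64(-9.1), np.float64(-1.2), np.float64(3.9)], np.float64(-0.1)]
0.1 [0, [np.float64(-9.1), np.float64(-1.1), np.float64(4.0)], np.float64(-0.1)]
0.05 [0, [np.float64(-4.5), np.float64(-0.6), np.float64(2.1)], np.float64(-0.05)]
0 [0, [np.float64(-4.5), np.float64(-0.6), np.float64(2.1)], np.float64(-0.05)]
```

>>> {"op": "apply_moves", "data": {"deltas": [[0, [-6, -1, 2], -0.03], [0, [-6, -1, 2], -0.04], [0, [-9.7, -1.3, 1.9], -0.1], [0, [-9.6, -1.4, 2.3], -0.1]]}}

```text
t: 31.62
tool_pos: [0.4577, -0.1031, 0.3207]
orientation: [0.864, 3.02, 0.0]
force: [-0.0, 0.5, 0.0]
opening: 0.0001
```

```bash
python3 - <<'E'
from h import *
plan([.8,.7,.6,.5,.4,.3],25,14.5);R,t=bayT(BAY)
def knob():
    for n in("wrist","side","scene"):
        c=viewer.get_calibration(n);b=viewer.read_camera(n);h=cv2.cvtColor(b,cv2.COLOR_BGR2HSV);m=cv2.inRange(h,(0,170,80),(6,255,255))|cv2.inRange(h,(175,170,80),(180,255,255))
        for k in cv2.findContours(m,0,1)[0]:
            if cv2.contourArea(k)<6: continue
            mo=cv2.moments(k);u,v=mo["m10"]/mo["m00"],mo["m01"]/mo["m00"];p=R.T@(plane(c,u,v,t+R[:,2]*.027,R[:,2])-t)*1e3
            r=np.hypot(p[0]-23,p[1]+55)
            if 80<r<120: print(n,round(u),round(v),p.round(1),"th",np.arctan2(p[0]-23,p[1]+55).round(3),"r",r.round(1))
knob()
E
cat >> h.py <<'E'
def knob():
    R,t=bayT(BAY)
    for n in("wrist","side","scene"):
        c=viewer.get_calibration(n);b=viewer.read_camera(n);h=cv2.cvtColor(b,cv2.COLOR_BGR2HSV);m=cv2.inRange(h,(0,170,80),(6,255,255))|cv2.inRange(h,(175,170,80),(180,255,255))
        for k in cv2.findContours(m,0,1)[0]:
            if cv2.contourArea(k)<6: continue
            mo=cv2.moments(k);u,v=mo["m10"]/mo["m00"],mo["m01"]/mo["m00"];p=R.T@(plane(c,u,v,t+R[:,2]*.027,R[:,2])-t)*1e3
            r=np.hypot(p[0]-23,p[1]+55)
            if 80<r<120: print(n,round(u),round(v),p.round(1),"th",np.arctan2(p[0]-23,p[1]+55).round(3),"r",r.round(1))
E
```

```text
t 31.625 a,b,z [ 82.4  -4.5 320.7] F u,w,z [-0.1  0.5  0. ] yaw err deg -45.44 op 0.000137409090333013
tip bay [103.8   4.5  27.5] q6 -1.34
0.8 [0, [np.float64(1.6), np.float64(-0.4), np.float64(2.1)], np.float64(0.007)]
0.7 [0, [np.float64(-9.5), np.float64(-1.4), np.float64(2.6)], np.float64(-0.1)]
0.6 [0, [np.float64(-9.5), np.float64(-1.4), np.float64(3.0)], np.float64(-0.1)]
0.5 [0, [np.float64(-9.4), np.float64(-1.4), np.float64(3.2)], np.float64(-0.1)]
0.4 [0, [np.float64(-9.3), np.float64(-1.3), np.float64(3.5)], np.float64(-0.1)]
0.3 [0, [np.float64(-9.2), np.float64(-1.3), np.float64(3.7)], np.float64(-0.1)]
side 272 227 [105.9  27.1  27. ] th 0.79 r 116.7
```

>>> {"op": "apply_moves", "data": {"deltas": [[0, [-8.5, -1.5, 3.2], -0.1], [0, [-9.5, -1.4, 3], -0.1], [0, [-9.4, -1.4, 3.2], -0.1], [0, [-9.3, -1.3, 3.5], -0.1], [0, [-9.2, -1.3, 3.7], -0.1]]}}

```text
t: 32.4
tool_pos: [0.4976, -0.1251, 0.3039]
orientation: [0.095, 3.14, -0.0]
force: [-0.0, -1.0, 0.2]
opening: 0.0006
```

```bash
python3 -c "
from h import *
plan([.2,.1,.05,0,-.03],25,14.5);knob()"
```

```text
t 32.4 a,b,z [ 48.8 -35.2 303.9] F u,w,z [ 0.3 -1.   0.2] yaw err deg -16.98 op 0.0005530308519241228
tip bay [66.1 35.2 26.4] q6 -1.86
0.2 [0, [np.float64(-8.6), np.float64(-1.5), np.float64(5.2)], np.float64(-0.096)]
0.1 [0, [np.float64(-9.1), np.float64(-1.1), np.float64(4.0)], np.float64(-0.1)]
0.05 [0, [np.float64(-4.5), np.float64(-0.6), np.float64(2.1)], np.float64(-0.05)]
0 [0, [np.float64(-4.5), np.float64(-0.6), np.float64(2.1)], np.float64(-0.05)]
-0.03 [0, [np.float64(-2.7), np.float64(-0.4), np.float64(1.3)], np.float64(-0.03)]
```

>>> {"op": "apply_moves", "data": {"deltas": [[0, [-8.6, -1.5, 4.5], -0.096], [0, [-9, -1.1, 4], -0.1], [0, [-4.5, -0.6, 2.1], -0.05], [0, [-3, -0.4, 1.4], -0.04]]}}

```text
t: 33.05
tool_pos: [0.5224, -0.1276, 0.2919]
orientation: [-0.348, 3.122, -0.0]
force: [-0.6, -0.5, -0.2]
opening: 0.0003
```

```bash
python3 -c "
from h import *
plan([0,-.03],25,14.5);knob()"
```

```text
t 33.05 a,b,z [ 25.2 -43.4 291.9] F u,w,z [ 0.7 -0.4 -0.2] yaw err deg -0.78 op 0.00031421785149632017
tip bay [39.7 43.4 25.5] q6 -2.13
0 [0, [np.float64(-1.8), np.float64(-0.5), np.float64(1.4)], np.float64(-0.014)]
-0.03 [0, [np.float64(-2.7), np.float64(-0.4), np.float64(1.3)], np.float64(-0.03)]
side 305 232 [33.  52.8 27. ] th 0.093 r 108.3
```

Nearly closed. Pushing on in small steps until the force rises at the catch.

>>> {"op": "apply_moves", "data": {"deltas": [[0, [-1.8, 0, 0.9], -0.014], [0, [-1.2, 0, 0.5], 0], [0, [-1.0, 0, 0.4], 0]]}}

```text
t: 33.58
tool_pos: [0.5262, -0.1271, 0.2898]
orientation: [0.372, -3.119, 0.001]
force: [-5.5, -1.4, 5.2]
opening: 0.0007
```

```bash
python3 -c "
from h import *
plan([-.03],25,14.5);knob()"
```

```text
t 33.575 a,b,z [ 21.4 -43.8 289.8] F u,w,z [ 5.7 -0.1  5.2] yaw err deg 0.11 op 0.0006628518940740552
tip bay [35.4 43.8 25.2] q6 -2.14
-0.03 [0, [np.float64(-0.7), np.float64(-0.6), np.float64(0.6)], np.float64(-0.028)]
```

>>> {"op": "apply_moves", "data": {"deltas": [[0, [-1.2, 0, 0.5], 0], [0, [-1.2, 0, 0.5], 0]]}}

```text
t: 33.98
tool_pos: [0.5277, -0.1269, 0.2892]
orientation: [0.372, -3.115, 0.001]
force: [-17.0, -4.1, 17.0]
opening: 0.0006
```

```bash
python3 -c "
from h import *
plan([-.03],25,14.5);knob()"
```

```text
t 33.975 a,b,z [ 19.9 -44.  289.2] F u,w,z [17.4 -0.  17. ] yaw err deg 0.12 op 0.0006360874316547612
tip bay [33.8 44.  25.3] q6 -2.14
-0.03 [0, [np.float64(0.8), np.float64(-0.4), np.float64(-0.0)], np.float64(-0.028)]
```

Firm stop at 17 N. Backing off uphill and up, then checking.

>>> {"op": "apply_moves", "data": {"deltas": [[0, [4, 0, -2], 0], [0, [15, 0, -10], 0], [0, [20, 0, -40], 0], [0, [10, 20, -50], 0], [0, [0, 20, -30], 0]]}}

```text
t: 34.75
tool_pos: [0.4714, -0.0988, 0.4234]
orientation: [-0.371, 3.116, -0.002]
force: [0.5, 0.2, 0.1]
opening: 0.0003
```

>>> {"op": "apply_moves", "data": {"deltas": [[0, [0, 20, 0], 0], [0, [0, 0, 0], 0], [0, [0, 0, 0], 0]]}}

```text
t: 35.12
tool_pos: [0.4668, -0.0796, 0.419]
orientation: [0.374, -3.117, -0.001]
force: [0.2, -1.0, 0.5]
opening: 0.0004
```

```bash
python3 - <<'E'
from h import *
s=st();knob();R,t=bayT(BAY)
c=viewer.get_calibration("wrist");b=viewer.read_camera("wrist");cv2.imwrite("pics/f1.png",b);h=cv2.cvtColor(b,cv2.COLOR_BGR2HSV)
m=cv2.inRange(h,(5,170,60),(18,255,255));k=max(cv2.findContours(m,0,1)[0],key=cv2.contourArea);print("orange",cv2.contourArea(k),cv2.boundingRect(k))
for z in(0,4):
  for p in[(14,20,77),(14,-20,77),(14,20,6),(14,-20,6),(-14,20,77),(-14,-20,77)]:print(z,p,proj(c,R@((np.array(p)+[-1,.8,z])/1e3)+t).round(1))
m=cv2.inRange(h,(20,150,90),(34,255,255))
for k in cv2.findContours(m,0,1)[0]:
    if cv2.contourArea(k)>25:
        mo=cv2.moments(k);u,v=mo["m10"]/mo["m00"],mo["m01"]/mo["m00"];print("yellow",round(u),round(v),cv2.boundingRect(k),(R.T@(plane(c,u,v,t+R[:,2]*.015,R[:,2])-t)*1e3).round(1))
print("bar pred closed top edge pts",[proj(c,R@(np.array(p)/1e3)+t).round(1).tolist() for p in[(29,0,15),(17,0,15),(29,55,15),(17,55,15)]])
E
```

```text
t 35.125 a,b,z [ 68.1  16.3 419. ] F u,w,z [ 0.1 -1.   0.5] yaw err deg 0.18 op 0.00041566232958982453
wrist 204 241 [21.6 45.2 27. ] th -0.014 r 100.2
side 306 229 [21.2 42.9 27. ] th -0.018 r 97.9
scene 206 186 [21.4 47.5 27. ] th -0.015 r 102.5
orange 90.5 (467, 128, 19, 15)
0 (14, 20, 77) [223.  285.8]
0 (14, -20, 77) [263.2 285.9]
0 (14, 20, 6) [228.6 231.5]
0 (14, -20, 6) [262.8 231.6]
0 (-14, 20, 77) [225.1 300. ]
0 (-14, -20, 77) [262.9 300.1]
4 (14, 20, 77) [222.6 289.4]
4 (14, -20, 77) [263.2 289.5]
4 (14, 20, 6) [228.3 234.1]
4 (14, -20, 6) [262.8 234.2]
4 (-14, 20, 77) [224.8 303.6]
4 (-14, -20, 77) [263.  303.6]
yellow 193 220 (188, 216, 12, 12) [41.8 56.3 15. ]
bar pred closed top edge pts [[245.7, 228.2], [246.0, 235.2], [196.2, 228.1], [197.7, 235.1]]
```

```bash
python3 - <<'E'
from h import *
R,t=bayT(BAY)
for n,roi in(("scene",(185,150,80,75)),("side",(230,170,110,110))):
    c=viewer.get_calibration(n);b=viewer.read_camera(n);cv2.imwrite(f"pics/{n}_end.png",b);h=cv2.cvtColor(b,cv2.COLOR_BGR2HSV)
    m=cv2.inRange(h,(5,170,60),(17,255,255));x,y,w,hh=roi;M=np.zeros_like(m);M[y:y+hh,x:x+w]=m[y:y+hh,x:x+w]
    k=max(cv2.findContours(M,0,1)[0],key=cv2.contourArea);print(n,"orange",cv2.contourArea(k),cv2.boundingRect(k))
    for z in(0,4):
        P=np.array([proj(c,R@((np.array([i,j,kk+z])+[-1,.8,0])/1e3)+t) for i in(-14,14) for j in(-20,20) for kk in(6,77)]);print(" pred proud",z,P.min(0).round(1),(P.max(0)-P.min(0)).round(1))
    a=cv2.imread(f"pics/{n}0.png");d=cv2.absdiff(a,b).max(2)
    for nm,(u,v) in {"scene":{"blue":(308,199),"jar":(317,240),"bottle":(290,291),"tin":(345,308)},"side":{"blue":(229,176),"jar":(265,152),"bottle":(330,142),"tin":(304,120)}}[n].items():print("  diff",nm,np.median(d[v-8:v+9,u-8:u+9]))
E
```

```text
scene orange 112.5 (212, 190, 15, 11)
 pred proud 0 [210.9 187. ] [18.2 14.7]
 pred proud 4 [210.6 186.8] [18.3 14.7]
  diff blue 4.0
  diff jar 2.0
  diff bottle 5.0
  diff tin 9.0
side orange 426.5 (291, 201, 26, 28)
 pred proud 0 [288.5 191.3] [33.3 38.3]
 pred proud 4 [289.2 189.8] [33.4 38.3]
  diff blue 8.0
  diff jar 46.0
  diff bottle 11.0
  diff tin 13.0
```

```bash
python3 -c "
from h import *
print(order.close_job());st()"
```

```text
the job is handed in; nothing more can be done
None
the job is handed in; nothing more can be done
```

The orange pack is plugged into the grey charger and the latch is closed over its flange against the yellow catch. I handed the job in at about 35 s, with the arm retreated.

**What I did**
- The tool can only yaw, so I pivoted the gripped pack to 25° by pressing its flange flush on the charger's side strip.
- The first try at the socket over-tilted the pack, so I reset the tilt, gripped harder and felt for the hole. It then slid in almost without force.
- I swung the latch by its red knob with the closed fingers until it came up firm.

**Last checks**
- **Pack:** it stopped at 21.8 mm of its 22 mm plug depth against about 10 N, and the latch bar then swung across it with less than about 1 N until the stop.
- **Latch:** all three cameras put the knob at −0.014 to −0.018 rad, which is closed within error. The stop held about 17 N along and 17 N down.
- **Other objects:** the before-and-after scene pictures show no change at the blue spare, the jar, the bottle or the tin.

**Checks that were poor or disagreed**
- **Jar:** the side view showed a large pixel difference there. I put it down to shadow or the arm without confirming it; the scene view showed almost none.
- **Final pack view:** the gripper hid the pack from the wrist camera. In the side and scene views its orange outline came out smaller than predicted, probably hidden in part by the latch and shading, so they do not confirm the seating depth.
- **Bay measurement:** my camera estimate of the socket position was off by about 1 mm, which is why I had to feel for the hole.

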